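Set the tasting tray and present the bottle

TASK

Set the tray for a tasting: move the three silver cups into one straight row along the tray's long centre line, evenly about 9 cm apart from centre to centre, and let go of them. Then draw the small wine bottle up out of its cooler and present it over the middle cup: neck up, slanted about half-way between upright and level, label uppermost, held well clear above the cups. Finish while still holding it steady there; keep the cups and the cooler standing, and leave the other things alone.

Things in the scene. Friction and masses are not known exactly. Their poses are not given: they have to be found in the camera images.
- tray: flat walnut serving tray, fixed, 190 (its x) x 400 (its y) mm, floor 5 mm thick with a low rim 14 mm high and 8 wide round it; origin at the centre of its underside, z up. Its long centre line is its y axis. The cups stand on it. Beyond it wall cupboards hang 0.51 m above the worktop, from about x = 0.6 on
- cup_0: small silver cup, 48 mm across the rim, 46 high, foot about 36 across, walls flare to the rim, open at the top; 60 g; origin at the centre of its underside, z up. It stands on the tray. The three cups look alike and any one may end in the middle
- cup_1: silver cup like cup_0, 50 mm across the rim, 46 high
- cup_2: silver cup like cup_0, 53 mm across the rim, 46 high
- cooler: round steel bottle cooler, loose, 1.2 kg, 76 mm across outside, bore 56 across, rim 76 high, inner floor 8 above its underside; origin at the centre of its underside, z up
- bottle: green wine bottle, cream label, brass foil neck, 0.2 to 0.45 kg, 190 mm high; body 50 across up to 104, shoulder to 140, straight round neck 28 across from 146 to 186. Stands on the cooler's inner floor, 3 mm clear all round, 122 above its rim. Origin at the centre of its underside, z towards the neck; label on its -x side, 73 to 103 above the underside
- bottle_middle (a point): point on the bottle's axis 95 mm above its underside
- bottle_neck (a point): point on the bottle's axis 166 mm above its underside, the middle of the straight neck: a good place to grip
- rocks_glass: bystander: clear glass tumbler, 80 across, 92 high; origin at the centre of its underside
- stopper: bystander: silver wine stopper standing on its cap, 34 across, 45 high; origin at the centre of its underside
- coasters: bystander: stack of round coasters, 98 across, 25 high; origin at the centre of its underside
Not all that is in view belongs to the job. What is shaped like the cup_1 but orange is not meant.

How it is judged:
By the outcome, as a careful person would: the job done as asked, in the order asked, and still so for the second after the job is handed in, while the arm keeps its last pose, push and grip.
It also fails if it takes over 72 s, if anything falls off the work surface, if the arm or the gripper's body presses on something with over 40 N, if the wrist force passes 120 N, or if a joint passes its speed limit or range.

ROBOT

A 6-joint arm with a two-finger parallel gripper is mounted at the origin on a cart in front of the work surface, level with it; the furniture and walls round the work are solid. World frame = base frame: x ahead of the robot, y to its left, z up, the work surface at z = 0. Lengths are in m, angles in rad, forces in N, time in s.
With the tool pointing down it reaches from about 0.375 to 0.975 m from the base axis. Payload 3.8 kg.
Tool frame: the origin (TCP) lies on the centre line of the jaws, within the pads' length; the fingertips stand 25 mm ahead of it and the grasp point (between the pads) lies 6 mm ahead of it; y points along the fingers, z is the direction in which the jaws open and shut, and the axes are right-handed (so a half turn about y gives the same grasp; the last joint's range is limited). The gripper opens to 85 mm and grips with 20 to 120 N. Pads are 22 mm wide; open, the fingers measure 114 mm over their backs; the gripper's body (76 mm by 85 mm) begins 54 mm behind the grasp point. The pads swing forward as they close: fully open they stand 13 mm farther back than shut.
Start: joints at [1.196, 0.264, 1.604, -0, 1.274, -0.037], TCP at [0.224, 0.637, 0.228] pointing down, gripper open.
Joint ranges: [-2.63, 2.63], [-0.94, 2.18], [0.31, 2.57], [-1.31, 4.45], [0, 2.66], [-2.55, 2.55]. Speed limits (rad/s): [2.57, 2.57, 3.14, 3.14, 3.14, 3.14].

INTERFACE

Orientations are given as a rotation vector (axis times angle).
In Python, from workcell import bot gives the robot as it stands.
- The arm moves only by the shell command python3 -m jog 'ROWS' [FORCE]. ROWS is JSON, a list of rows, each a list of 5 numbers: the shift along the world's x, y, z in mm, then the turn about the world's z in degrees, then the finger opening in mm, from 0 to 85.4. A call has exactly 10 rows; each row is the pose to reach, as a shift and turn from the pose commanded when the call began; what a row does not reach only later rows make up. A row lasts 1/8 s, in which the tool goes at most 62.5 mm and 10.7 degrees, less where a joint would pass 70% of its speed; a pose out of reach is approached as far as the arm can. A call with a gripper value outside its range is refused whole. The fingers move at their own pace and stop on an object; FORCE is the grip in N (left out, the last holds). Time passes only in rows, so rows that repeat a pose let the fingers close, or fill a call up. It gives the time, the measured TCP pose, the force and the opening at its end, in the units of the state.
- bot.read_state(): the state, without advancing time (a new reading comes with each control period).
- bot.read_camera(name): name is "side" or "top" or "wrist"; returns a dict with "pixels" (384x512x3 uint8, red, green, blue), "fx", "fy", "cx", "cy" (pixels), "R" (3x3) and "t" (3): a world point X has camera coordinates R X + t. Camera axes: x right, y down, z forward; pixel columns grow to the right and rows downward; lengths in m; the calibration is good to about 2 mm. A picture is of the moment at which its call begins. There is no depth.
- bot.finish_job(): hands the job in, once; it reports no verdict.
The state is a dict: "time": time; "q": joint angles; "joint_vel": joint speeds; "joint_torque": joint torques, N m; "tool_pos": TCP position; "tcp_rot": TCP orientation; "wrist_force": force on the tool from outside, world axes, zero at the start; "torque": the same for the moment, N m; "width": opening from 0.0 (shut) to 1.0 (fully open).
Only numpy, scipy, OpenCV 4.12 (cv2) and the standard library are available. Lean on these libraries where they do the work, as an engineer would, in place of code of your own. Each camera call takes 0.05 s, during which the arm holds its last target.

## Working session

There is one attempt and no reset: what is moved stays moved. The work goes in short steps, Python scripts to look and compute and a shell command to move; the robot and the scene stay as the last step left them, time stands still between calls to the robot, and variables do not carry over. Pictures are saved under pics/ and viewed, and the job is handed in when it is done.

```bash
ls -la; mkdir -p pics; cat > h.py <<'E'
import numpy as np, cv2
from workcell import bot
def snap(n,tag):
    c=bot.read_camera(n); np.savez(f'pics/{n}_{tag}.npz',**c)
    cv2.imwrite(f'pics/{n}_{tag}.png',cv2.resize(c['pixels'][:,:,::-1],None,fx=1.5,fy=1.5,interpolation=cv2.INTER_CUBIC)); return c
def load(n,tag): return dict(np.load(f'pics/{n}_{tag}.npz'))
def ray(c,u,v):
    R=c['R'];t=c['t'];d=R.T@np.array([(u-c['cx'])/c['fx'],(v-c['cy'])/c['fy'],1]);o=-R.T@t
    return o,d
def onz(c,u,v,z):
    o,d=ray(c,u,v); return o+d*(z-o[2])/d[2]
def proj(c,X):
    p=c['R']@np.array(X)+c['t']; return c['fx']*p[0]/p[2]+c['cx'],c['fy']*p[1]/p[2]+c['cy']
E
python3 - <<'E'
from h import *
from scipy.spatial.transform import Rotation as R
s=bot.read_state(); print(s); print(R.from_rotvec(s['tcp_rot']).as_matrix().round(3))
for n in ['side','top','wrist']:
    c=snap(n,'0'); print(n,c['fx'],-c['R'].T@c['t'],c['R'][2])
E
```

```text
total 12
drwxr-xr-x  3 agent agent 4096 Dec  5 22:03 .
drwxr-xr-x 23 root  root  4096 Dec  5 22:03 ..
drwxr-xr-x  2 agent agent 4096 Dec  5 22:03 pics
{'time': 0.0, 'q': array([ 1.19610913e+00,  2.64743971e-01,  1.60540378e+00,  1.69837671e-05,
        1.27371270e+00, -3.69474959e-02]), 'joint_vel': array([ 0.00117992, -0.00122032, -0.00024064,  0.00133412, -0.00021587,
       -0.00210866]), 'joint_torque': array([-4.17261137e-03, -5.15127218e+01, -3.67300200e+01, -4.85661876e-04,
        1.32826509e-02,  3.29049624e-05]), 'tool_pos': array([0.2234142 , 0.6361522 , 0.22695215]), 'tcp_rot': array([-1.55671967,  0.26549473, -0.26473859]), 'wrist_force': array([-0.5978823 , -0.54003284, -0.0972068 ]), 'torque': array([-0.04534222, -0.01549187,  0.01430851]), 'width': 1.003727867614253}
[[ 0.944 -0.001  0.331]
 [-0.331 -0.002  0.944]
 [-0.    -1.    -0.002]]
side 489.703431810764 [-0.02814532 -1.10436198  1.21709708] [ 0.33468375  0.66614861 -0.66650793]
top 499.4136030277881 [0.31835149 0.01273275 1.83914038] [ 0.13134135 -0.00150476 -0.99133606]
wrist 308.85752020580065 [0.15665616 0.66074047 0.37330547] [ 0.26193073 -0.09388357 -0.96050933]
```

View pics/side_0.png

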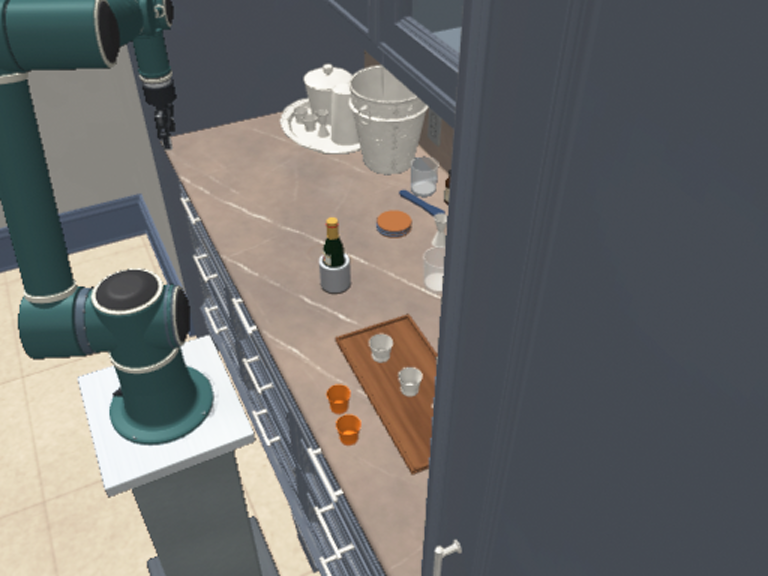

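View pics/top_0.png

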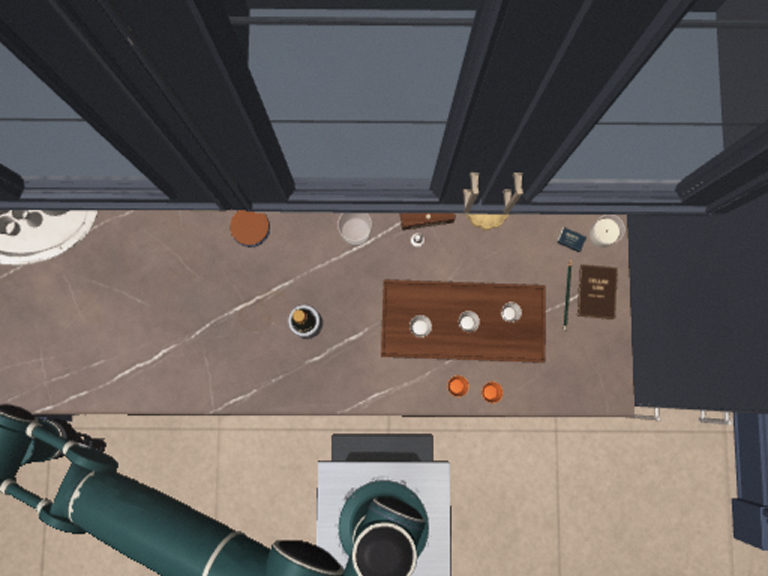

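View pics/wrist_0.png

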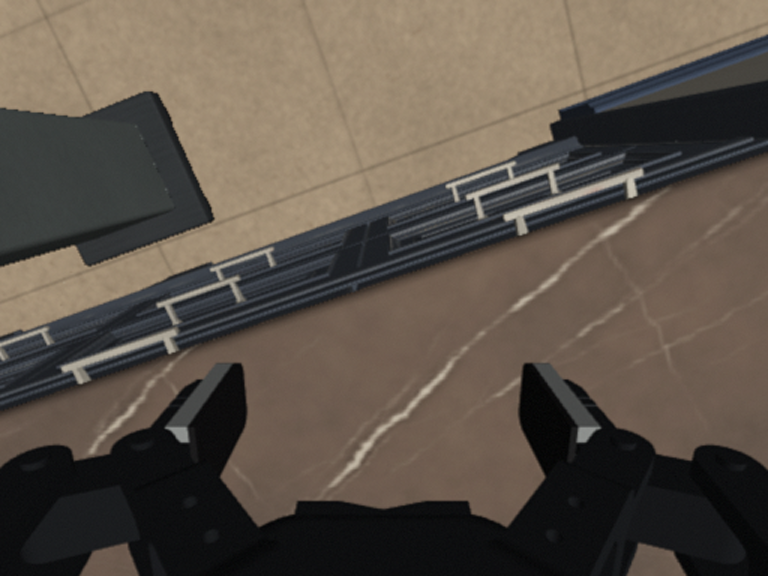

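```bash
python3 - <<'E'
from h import *
c=load('top','0'); im=c['pixels']; 
crop=im[130:290,180:430]; cv2.imwrite('pics/top_crop.png',cv2.resize(crop[:,:,::-1],None,fx=3.2,fy=3.2,interpolation=cv2.INTER_CUBIC))
hsv=cv2.cvtColor(im,cv2.COLOR_RGB2HSV)
print('tray px',hsv[235,275],'table',hsv[260,230],'cup',hsv[217,281])
m=cv2.inRange(hsv,(0,110,40),(20,255,160)); m[:,:200]=0; m[:180]=0;m[:,380:]=0
n,l,st,ce=cv2.connectedComponentsWithStats(m); k=1+st[1:,4].argmax(); print(st[k])
cn=max(cv2.findContours((l==k).astype('uint8'),0,2)[0],key=cv2.contourArea)
r=cv2.minAreaRect(cn); box=cv2.boxPoints(r)
P=[onz(c,u,v,0.014) for u,v in box]; print(np.round(P,4)); print('ctr',np.mean(P,0), [np.linalg.norm(P[i]-P[i-1]) for i in range(4)])
# cups
hull=np.zeros(m.shape,'uint8'); cv2.fillPoly(hull,[cn],255)
inner=cv2.erode(hull,np.ones((9,9)))
cm=cv2.inRange(hsv,(0,0,70),(180,90,255))&inner
n,l,st,ce=cv2.connectedComponentsWithStats(cm)
for i in range(1,n):
    if st[i,4]>30:
        x,y,w,h=st[i,:4]; print(st[i],ce[i], 'rim-ish ctr', onz(c,x+w/2-.5,y+h/2-.5,0.035).round(4))
s=load('side','0')['pixels']; cv2.imwrite('pics/side_crop.png',cv2.resize(s[130:330,190:300][:,:,::-1],None,fx=3,fy=3,interpolation=cv2.INTER_CUBIC))
E
```

```text
tray px [ 10 145 118] table [ 11  53 134] cup [ 15  13 235]
[ 254  187  110   54 5015]
[[ 0.4037  0.0117  0.014 ]
 [ 0.5919  0.0063  0.014 ]
 [ 0.5805 -0.3945  0.014 ]
 [ 0.3926 -0.3838  0.014 ]]
ctr [ 0.49218555 -0.19006888  0.014     ] [np.float64(0.3956314665973468), np.float64(0.1883005768408502), np.float64(0.40100301923079773), np.float64(0.18828637930873746)]
[334 201  14  14 150] [340.46666667 207.68      ] rim-ish ctr [ 0.5126 -0.3031  0.035 ]
[306 207  14  14 162] [312.36419753 213.67901235] rim-ish ctr [ 0.49   -0.2012  0.035 ]
[273 210  15  15 180] [280.06111111 216.96111111] rim-ish ctr [ 0.4764 -0.0833  0.035 ]
```

View pics/top_crop.png

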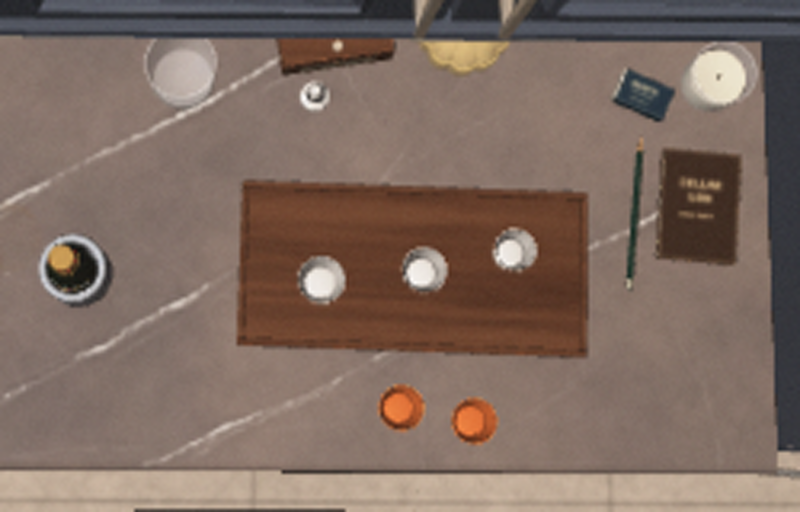

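View pics/side_crop.png

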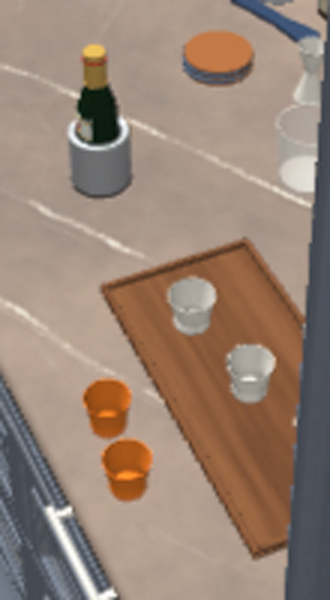

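```bash
python3 -m jog '[[0,0,55,0,85],[20,-55,75,-10,85],[42,-110,75,-20,85],[64,-170,75,-30,85],[86,-230,75,-40,85],[108,-290,75,-50,85],[130,-350,75,-60,85],[152,-410,75,-72,85],[174,-465,75,-72,85],[190,-510,75,-72,85]]'; python3 -m jog '[[20,-60,0,0,85],[45,-120,0,0,85],[70,-180,0,0,85],[72,-216,0,0,85],[72,-216,0,0,85],[72,-216,0,0,85],[72,-216,0,0,85],[72,-216,0,0,85],[72,-216,0,0,85],[72,-216,0,0,85]]'
python3 - <<'E'
from h import *
s=bot.read_state(); print(s['time'],s['tool_pos'],s['q'].round(2)); snap('wrist','1'); snap('side','1'); snap('top','1')
E
```

```text
time: 1.4
tool_pos: [0.4139, 0.1246, 0.3032]
tcp_rot: [-1.197, 1.227, -1.228]
wrist_force: [1.4, -0.2, 0.4]
width: 0.997
time: 2.65
tool_pos: [0.4857, -0.0887, 0.3033]
tcp_rot: [-1.198, 1.226, -1.226]
wrist_force: [0.2, 0.3, -0.3]
width: 0.995
2.65 [ 0.4857     -0.08874858  0.30334188] [-0.23 -0.12  1.88 -0.    1.39 -0.21]
```

View pics/wrist_1.png

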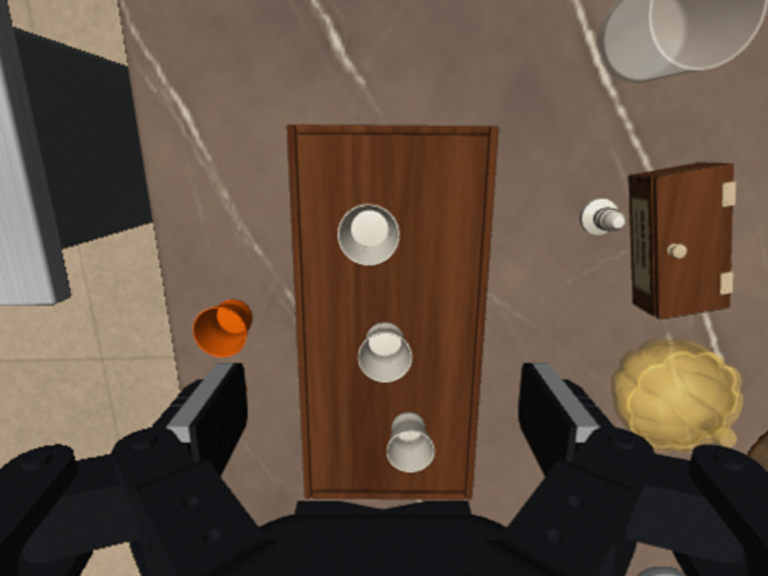

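View pics/side_1.png

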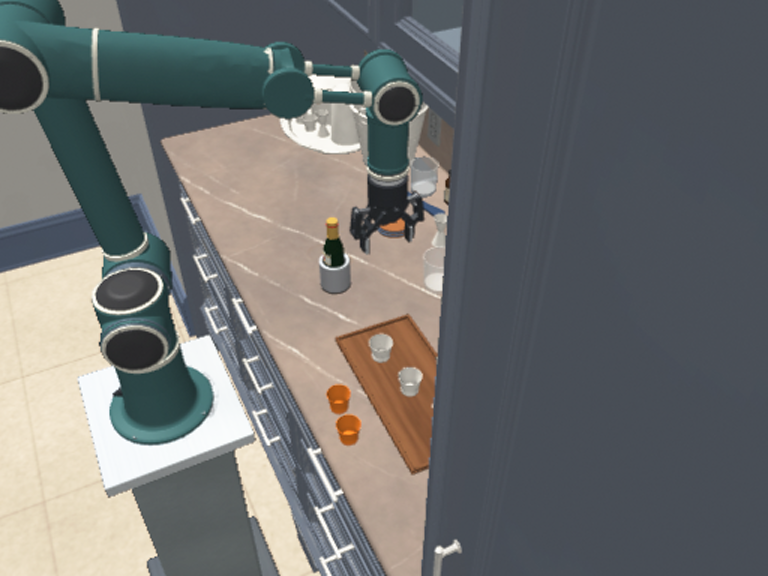

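```bash
cat >> h.py <<'E'
def circfit(p):
    A=np.c_[2*p,np.ones(len(p))]; s=np.linalg.lstsq(A,(p**2).sum(1),rcond=None)[0]
    return s[:2],np.sqrt(s[2]+s[:2]@s[:2])
def cups(c,z=0.051,verb=True,traypoly=None):
    im=c['pixels'];hsv=cv2.cvtColor(im,cv2.COLOR_RGB2HSV)
    m=cv2.inRange(hsv,(0,0,60),(180,95,255))
    T=np.array([proj(c,[0.4921+dx*0.9996+0.028*dy,-0.190+dy-0.028*dx,0.006]) for dx,dy in [(-.085,-.19),(.085,-.19),(.085,.19),(-.085,.19)]]).astype(int)
    k=np.zeros(m.shape,'uint8'); cv2.fillPoly(k,[T],255)
    m&=cv2.dilate(k,np.ones((3,3)))
    o=-c['R'].T@c['t']; out=[]
    for cn in cv2.findContours(m,0,cv2.CHAIN_APPROX_NONE)[0]:
        if cv2.contourArea(cn)<60: continue
        p=np.array([onz(c,u,v,z)[:2] for u,v in cn[:,0]])
        ctr=p.mean(0); 
        for _ in range(6):
            d=ctr-o[:2]; d/=np.linalg.norm(d)+1e-9
            q=p[(p-ctr)@d>0.003]; 
            if len(q)<6: break
            ctr,r=circfit(q)
            if not 0.02<r<0.032: break
        res=np.abs(np.linalg.norm(q-ctr,axis=1)-r).max() if len(q) else 9
        out.append((ctr,r,res,cv2.boundingRect(cn)))
        if verb: print(ctr.round(4),'r',round(r,4),'res',round(res,4),cv2.boundingRect(cn))
    return out
E
python3 - <<'E'
from h import *
for n,t in [('wrist','1'),('top','1'),('top','0')]:
    print(n); c=load(n,t); cups(c)
c=load('wrist','1')
hsv=cv2.cvtColor(c['pixels'],cv2.COLOR_RGB2HSV)
m=cv2.inRange(hsv,(0,110,30),(20,255,200)); m[:,:190]=0; m[:,335:]=0
cn=max(cv2.findContours(m,0,2)[0],key=cv2.contourArea); ap=cv2.approxPolyDP(cv2.convexHull(cn),6,True)[:,0]
P=np.array([onz(c,u,v,0.014) for u,v in ap]); print(ap.tolist(),P.round(4))
E
```

```text
wrist
[ 0.5086 -0.3036] r 0.0239 res 0.0008 (258, 275, 32, 40)
[ 0.4853 -0.201 ] r 0.0252 res 0.0007 (239, 215, 36, 40)
[ 0.4733 -0.0852] r 0.0264 res 0.0008 (225, 136, 42, 41)
top
[ 0.4823 -0.075 ] r 0.0159 res 0.0048 (272, 210, 11, 16)
[ 0.5102 -0.3003] r 0.0237 res 0.0023 (334, 201, 14, 14)
[ 0.5367 -0.1467] r 0.0702 res 0.0495 (258, 188, 65, 50)
top
[ 0.4747 -0.0823] r 0.0262 res 0.0015 (273, 210, 15, 15)
[ 0.4874 -0.1983] r 0.0247 res 0.0014 (306, 207, 14, 14)
[ 0.5102 -0.3003] r 0.0237 res 0.0023 (334, 201, 14, 14)
[[192, 83], [331, 84], [313, 332], [203, 331]] [[ 0.4042  0.0087  0.014 ]
 [ 0.5895  0.0033  0.014 ]
 [ 0.5775 -0.3933  0.014 ]
 [ 0.3916 -0.387   0.014 ]]
```

```bash
python3 -m jog '[[-12,3,-50,0,85],[-12,3,-110,0,85],[-12,3,-170,0,85],[-12,3,-220,0,85],[-12,3,-250,0,85],[-12,3,-261,0,85],[-12,3,-261,0,40],[-12,3,-261,0,40],[-12,3,-261,0,40],[-12,3,-261,0,40]]' 20
python3 - <<'E'
from h import *
snap('wrist','2')
E
```

```text
time: 4.05
tool_pos: [0.4753, -0.0865, 0.044]
tcp_rot: [-1.196, 1.224, -1.229]
wrist_force: [0.6, -0.2, -0.2]
width: 0.466
```

View pics/wrist_2.png

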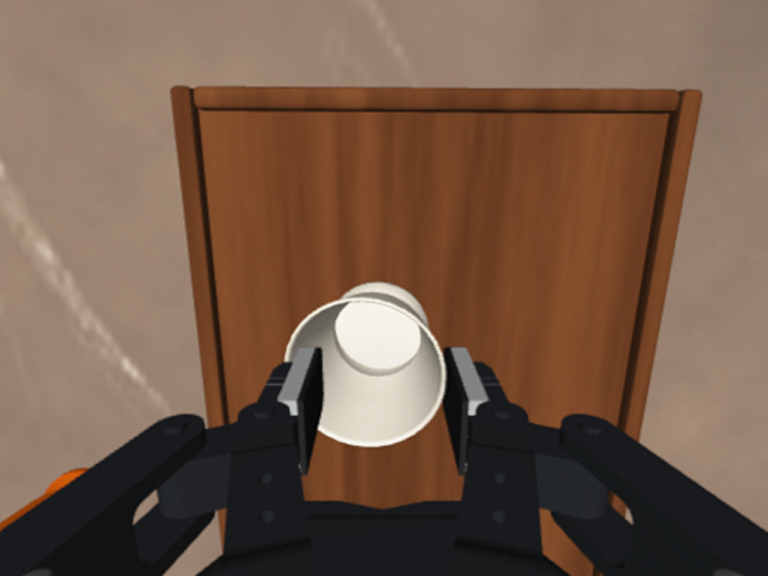

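```bash
python3 - <<'E'
from h import *
c=load('wrist','2'); cv2.imwrite('pics/w2c.png',cv2.resize(c['pixels'][180:320,170:340][:,:,::-1],None,fx=4.5,fy=4.2,interpolation=cv2.INTER_CUBIC))
c=snap('side','2'); cv2.imwrite('pics/s2c.png',cv2.resize(c['pixels'][150:300,200:300][:,:,::-1],None,fx=4,fy=4,interpolation=cv2.INTER_CUBIC))
print(bot.read_state()['width'],bot.read_state()['wrist_force'])
E
```

```text
0.46518441066217475 [0.75271486 0.91582902 0.06054652]
```

View pics/w2c.png

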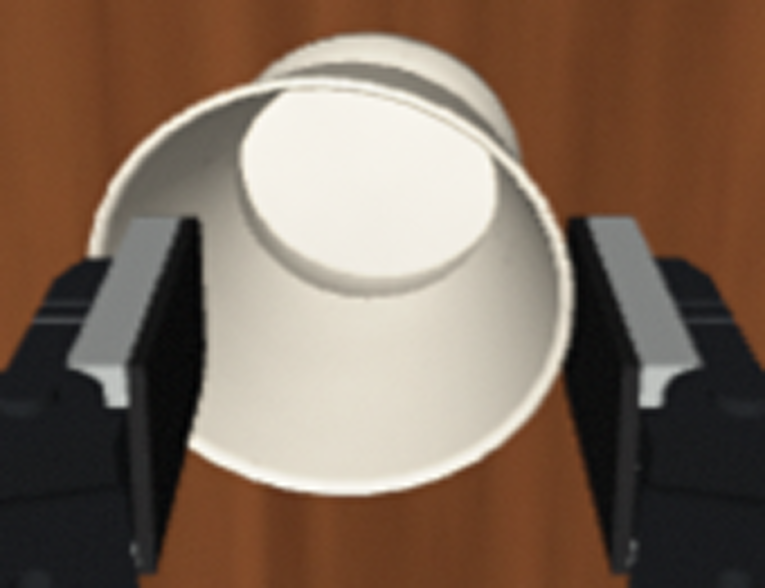

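View pics/s2c.png

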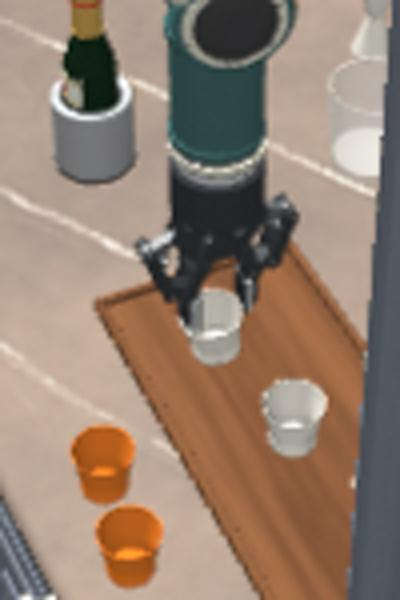

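```bash
python3 - <<'E'
from h import *
c=load('wrist','2'); t=np.array([.4753,-.0865,.044])
print('cam',-c['R'].T@c['t'])
for dz in (-.025,-.012,0,.012):
  for sx in (-.02,.02):
    for dy in (-.011,.011): print(dz,sx,dy,np.round(np.array(proj(c,t+[sx,dy,dz]))*1.5))
cups(c)
E
```

```text
cam [ 0.47596666 -0.01508934  0.19014416]
-0.025 -0.02 -0.011 [334. 366.]
-0.025 -0.02 0.011 [331. 315.]
-0.025 0.02 -0.011 [433. 364.]
-0.025 0.02 0.011 [433. 312.]
-0.012 -0.02 -0.011 [331. 381.]
-0.012 -0.02 0.011 [327. 327.]
-0.012 0.02 -0.011 [437. 379.]
-0.012 0.02 0.011 [437. 324.]
0 -0.02 -0.011 [327. 397.]
0 -0.02 0.011 [324. 339.]
0 0.02 -0.011 [441. 395.]
0 0.02 0.011 [441. 337.]
0.012 -0.02 -0.011 [323. 416.]
0.012 -0.02 0.011 [319. 354.]
0.012 0.02 -0.011 [445. 413.]
0.012 0.02 0.011 [446. 351.]
[ 0.5062 -0.0961] r 0.0041 res 0.0022 (300, 231, 26, 46)
[ 0.4687 -0.0867] r 0.0258 res 0.012 (177, 188, 121, 110)
```

```bash
python3 - <<'E'
from h import *
c=load('side','2'); t=np.array([.4753,-.0865,.044])
for dz in (-.025,-.01,0,.012,.03):
  print(dz,[((np.array(proj(c,t+[sx,0,dz]))-[200,150])*6).round().tolist() for sx in(-.02,.02)])
cv2.imwrite('pics/s2c.png',cv2.resize(c['pixels'][200:275,225:300][:,:,::-1],None,fx=8,fy=8,interpolation=cv2.INTER_CUBIC))
for dz in (-.025,-.01,0,.012,.03):
  print(dz,[((np.array(proj(c,t+[sx,0,dz]))-[225,200])*8).round().tolist() for sx in(-.02,.02)])
for n in('wrist','side'):
  for w in [(.4733,-.0852,.051),(.4733,-.0852,.005)]: print(n,np.round(proj(load(n,'2'),w),1))
E
```

```text
-0.025 [[291.0, 515.0], [355.0, 492.0]]
-0.01 [[291.0, 496.0], [355.0, 473.0]]
0 [[291.0, 484.0], [356.0, 461.0]]
0.012 [[291.0, 469.0], [356.0, 446.0]]
0.03 [[291.0, 446.0], [356.0, 423.0]]
-0.025 [[188.0, 287.0], [274.0, 256.0]]
-0.01 [[188.0, 262.0], [274.0, 231.0]]
0 [[188.0, 245.0], [274.0, 215.0]]
0.012 [[188.0, 225.0], [274.0, 194.0]]
0.03 [[187.0, 194.0], [275.0, 164.0]]
wrist [251.4 249. ]
wrist [251.9 216. ]
side [253.2 227.2]
side [253.2 236.7]
```

View pics/s2c.png

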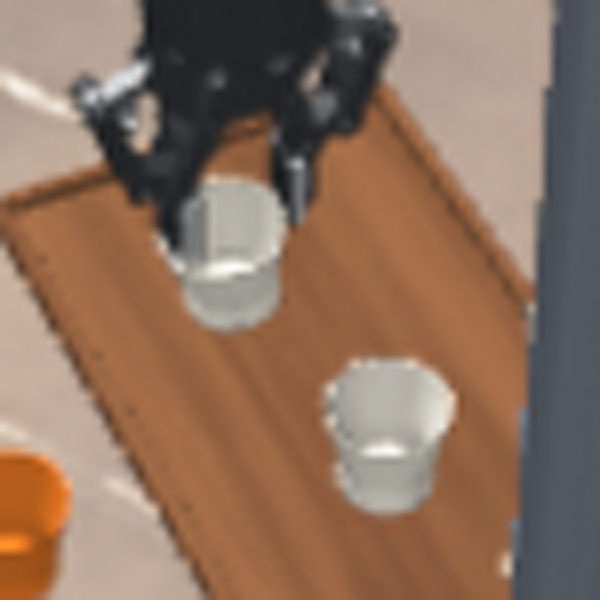

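```bash
python3 -m jog '[[0,0,0,0,25],[0,0,0,0,25],[0,0,0,0,25],[0,0,0,0,25],[0,0,5,0,25],[0,0,10,0,25],[0,0,15,0,25],[0,0,15,0,25],[0,0,15,0,25],[0,0,15,0,25]]' 20
python3 - <<'E'
from h import *
c=snap('wrist','3'); s=snap('side','3')
a=cv2.resize(c['pixels'][150:330,150:360][:,:,::-1],(500,430),interpolation=cv2.INTER_CUBIC)
b=cv2.resize(s['pixels'][200:275,225:275][:,:,::-1],(287,430),interpolation=cv2.INTER_CUBIC)
cv2.imwrite('pics/c3.png',np.hstack([a,b]))
E
```

```text
time: 5.4
tool_pos: [0.4735, -0.0861, 0.0571]
tcp_rot: [-1.198, 1.227, -1.226]
wrist_force: [0.4, -0.1, -0.7]
width: 0.29
```

View pics/c3.png

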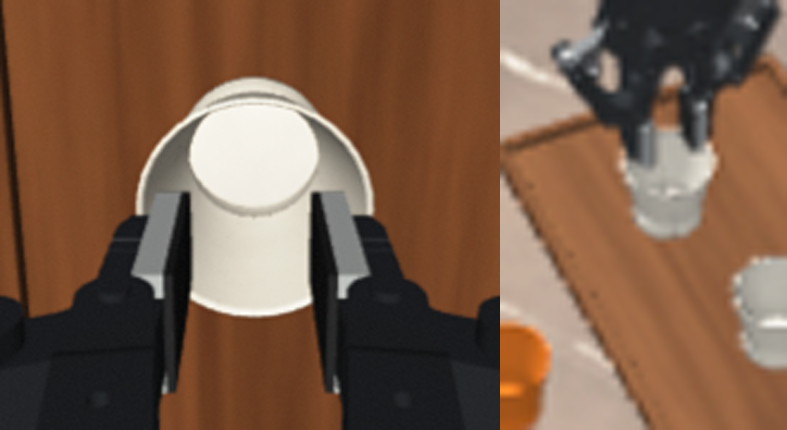

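```bash
python3 - <<'E'
from h import *
c=load('wrist','3'); t=np.array([.4735,-.0861,.0571])
for u in (227.7,281.5):
    o,d=ray(c,u,230.4)
    for yy in (.011,0.0):
        p=o+d*((t[1]+yy)-o[1])/d[1]; print(u,yy,(p-t).round(4),p.round(4))
s=load('side','3')
for u,v in [(225+(640-500)/5.74,200+165/5.733),(225+(700-500)/5.74,200+148/5.733)]:
    print((u,v)); o,d=ray(s,u,v); p=o+d*(t[1]-o[1])/d[1]; print((p-t).round(4))
cups(load('wrist','3'))
E
```

```text
227.7 0.011 [-0.0134  0.011   0.0058] [ 0.4601 -0.0751  0.0629]
227.7 0.0 [-0.0161  0.     -0.0198] [ 0.4574 -0.0861  0.0373]
281.5 0.011 [0.0129 0.011  0.0072] [ 0.4864 -0.0751  0.0643]
281.5 0.0 [ 0.015   0.     -0.0182] [ 0.4885 -0.0861  0.0389]
(249.390243902439, 228.78074306645735)
[-0.0146 -0.     -0.0063]
(259.8432055749129, 225.81545438688295)
[ 0.0241 -0.     -0.0097]Traceback (most recent call last):
  File "<stdin>", line 10, in <module>
  File "h.py", line 35, in cups
    out.append((ctr,r,res,cv2.boundingRect(cn)))
                    ^
UnboundLocalError: cannot access local variable 'r' where it is not associated with a value
```

```bash
python3 - <<'E'
from h import *
c=load('wrist','3')
for u,v in [(207.5,231),(306.7,231),(257,282.5),(257,191)]: print(onz(c,u,v,.051).round(4))
print(bot.read_state()['tool_pos'])
E
python3 -m jog '[[0,0,20,0,85],[0,0,20,0,85],[0,0,20,0,85],[0,0,20,0,85],[0,0,10,0,85],[0,0,-5,0,85],[0,0,-20,0,85],[0,0,-29,0,85],[0,0,-29,0,85],[0,0,-29,0,85]]' 20
python3 - <<'E'
from h import *
c=snap('wrist','4'); s=snap('side','4')
a=cv2.resize(c['pixels'][150:330,150:360][:,:,::-1],(500,430),interpolation=cv2.INTER_CUBIC)
b=cv2.resize(s['pixels'][200:275,225:275][:,:,::-1],(287,430),interpolation=cv2.INTER_CUBIC)
cv2.imwrite('pics/c4.png',np.hstack([a,b]))
E
```

```text
[ 0.4481 -0.0803  0.051 ]
[ 0.501  -0.0815  0.051 ]
[ 0.4738 -0.1122  0.051 ]
[ 0.4749 -0.0587  0.051 ]
[ 0.47347499 -0.08608387  0.05705815]
time: 6.75
tool_pos: [0.474, -0.0862, 0.0284]
tcp_rot: [-1.198, 1.226, -1.227]
wrist_force: [0.4, -0.2, 0.0]
width: 0.992
```

View pics/c4.png

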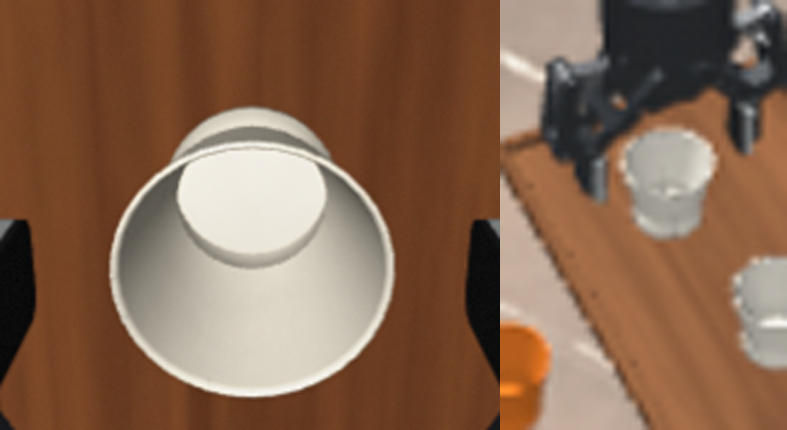

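```bash
python3 -m jog '[[0,0,0,0,35],[0,0,0,0,35],[0,0,0,0,35],[0,0,0,0,35],[0,0,5,0,35],[0,0,12,0,35],[6,-7,12,0,35],[13,-14,12,0,35],[19,-21,12,0,35],[19,-21,12,0,35]]' 20
python3 - <<'E'
from h import *
c=snap('wrist','5'); s=snap('side','5')
a=cv2.resize(c['pixels'][150:330,150:360][:,:,::-1],(500,430),interpolation=cv2.INTER_CUBIC)
b=cv2.resize(s['pixels'][200:275,225:275][:,:,::-1],(287,430),interpolation=cv2.INTER_CUBIC)
cv2.imwrite('pics/c5.png',np.hstack([a,b]))
E
```

```text
time: 8.1
tool_pos: [0.4934, -0.1079, 0.0402]
tcp_rot: [-1.197, 1.227, -1.227]
wrist_force: [0.2, 0.1, -0.7]
width: 0.594
```

View pics/c5.png

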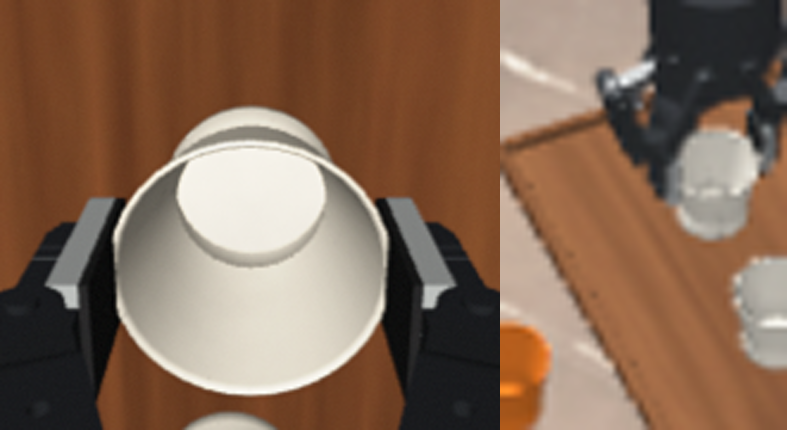

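```bash
python3 -m jog '[[0,0,-6,0,35],[0,0,-12,0,35],[0,0,-12,0,35],[0,0,-12,0,85],[0,0,-12,0,85],[0,0,-12,0,85],[0,0,30,0,85],[-4,-40,70,0,85],[-8,-93,80,0,85],[-8,-93,80,0,85]]' 20
python3 - <<'E'
from h import *
c=snap('wrist','6'); cups(c); cups(snap('top','6'))
E
```

```text
time: 9.45
tool_pos: [0.4858, -0.2036, 0.1222]
tcp_rot: [-1.195, 1.225, -1.233]
wrist_force: [0.2, 0.5, 0.3]
width: 0.993
[ 0.508  -0.2992] r 0.0251 res 0.0033 (257, 269, 58, 68)
[ 0.485  -0.2009] r 0.0253 res 0.0004 (219, 162, 70, 69)
[ 0.4924 -0.1057] r 0.0267 res 0.0004 (220, 13, 83, 89)
[ 0.4933 -0.1026] r 0.0267 res 0.0016 (279, 205, 15, 15)
[ 0.5114 -0.2696] r 0.0705 res 0.0451 (293, 190, 63, 49)
```

View pics/wrist_6.png

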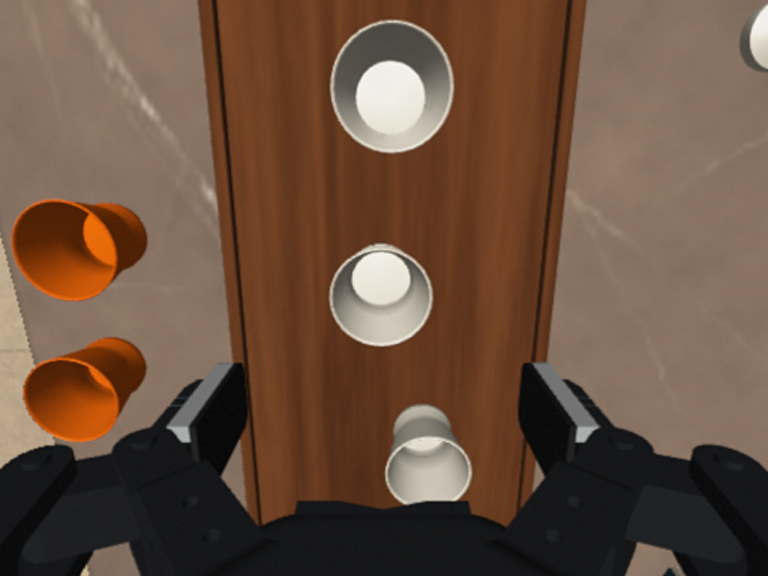

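```bash
python3 -m jog '[[-1,3,-45,0,85],[-1,3,-80,0,85],[-1,3,-94,0,85],[-1,3,-94,0,35],[-1,3,-94,0,35],[-1,3,-94,0,35],[-1,3,-94,0,35],[-1,3,-88,0,35],[2,6,-84,0,35],[5,8,-84,0,35]]' 20
python3 -m jog '[[0,0,-6,0,35],[0,0,-10,0,35],[0,0,-10,0,35],[0,0,-10,0,85],[0,0,-10,0,85],[0,0,-10,0,85],[0,0,35,0,85],[6,-40,70,0,85],[18,-105,80,0,85],[18,-105,80,0,85]]' 20
python3 - <<'E'
from h import *
c=snap('wrist','7'); cups(c)
E
```

```text
time: 10.8
tool_pos: [0.4901, -0.1921, 0.0367]
tcp_rot: [-1.198, 1.226, -1.227]
wrist_force: [-0.9, -0.3, -0.3]
width: 0.565
time: 12.05
tool_pos: [0.5095, -0.3014, 0.1182]
tcp_rot: [-1.196, 1.224, -1.233]
wrist_force: [-0.2, -0.1, 0.3]
width: 0.999
[ 0.42   -0.3425] r 0.0036 res 0.003 (138, 242, 18, 23)
[ 0.5082 -0.3034] r 0.0238 res 0.0004 (221, 170, 66, 67)
[ 0.4896 -0.1954] r 0.0252 res 0.0004 (179, 0, 81, 88)
```

View pics/wrist_7.png

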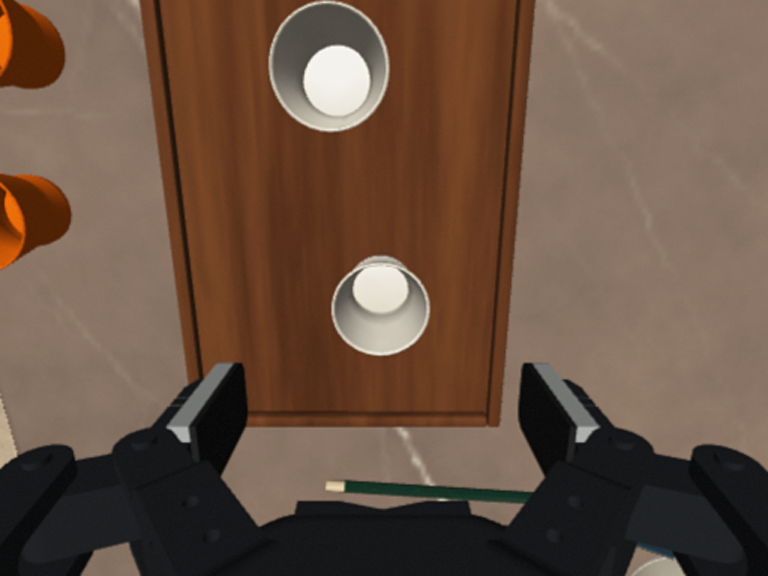

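```bash
python3 -m jog '[[-1,-2,-45,0,85],[-1,-2,-78,0,85],[-1,-2,-90,0,85],[-1,-2,-90,0,35],[-1,-2,-90,0,35],[-1,-2,-90,0,35],[-1,-2,-90,0,35],[-1,-2,-82,0,35],[-11,7,-80,0,35],[-22,16,-80,0,35]]' 20
python3 -m jog '[[0,0,0,0,35],[0,0,-6,0,35],[0,0,-10,0,35],[0,0,-10,0,35],[0,0,-10,0,85],[0,0,-10,0,85],[0,0,-10,0,85],[0,0,40,0,85],[0,30,90,0,85],[0,60,150,0,85]]' 20
python3 - <<'E'
from h import *
c=snap('wrist','8'); cups(c)
E
```

```text
time: 13.35
tool_pos: [0.4847, -0.2804, 0.0362]
tcp_rot: [-1.198, 1.227, -1.226]
wrist_force: [-0.1, -0.3, -0.6]
width: 0.527
time: 14.6
tool_pos: [0.485, -0.2225, 0.1827]
tcp_rot: [-1.198, 1.229, -1.226]
wrist_force: [0.3, 0.6, 0.4]
width: 0.994
[ 0.4863 -0.285 ] r 0.024 res 0.0006 (234, 212, 49, 54)
[ 0.4897 -0.1954] r 0.0253 res 0.0005 (232, 124, 57, 57)
[ 0.4925 -0.1055] r 0.0265 res 0.0004 (229, 8, 65, 72)
```

View pics/wrist_8.png

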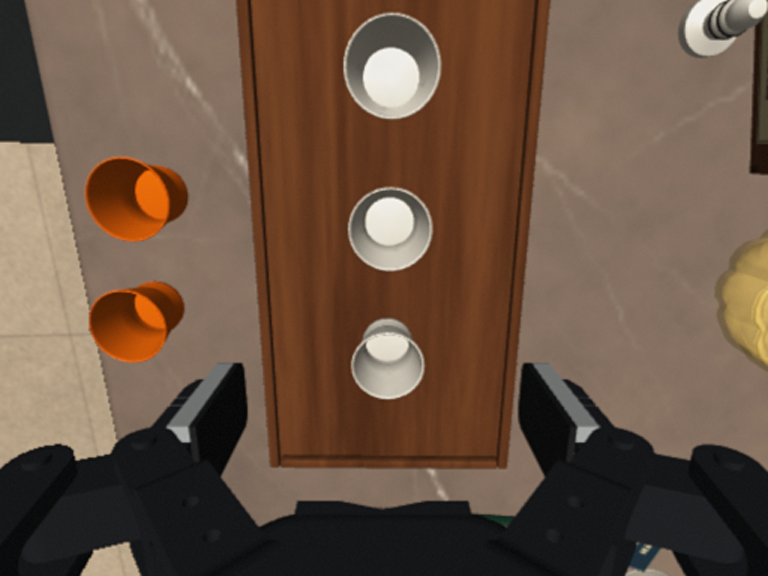

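```bash
python3 - <<'E'
from h import *
c=load('top','0'); print(onz(c,200.3,210.6,.198))
hsv=cv2.cvtColor(c['pixels'],cv2.COLOR_RGB2HSV)
im=c['pixels']; cv2.imwrite('pics/b0.png',cv2.resize(im[195:230,185:220][:,:,::-1],None,fx=14,fy=14,interpolation=cv2.INTER_CUBIC))
s=load('side','1')['pixels']; cv2.imwrite('pics/b0s.png',cv2.resize(s[135:205,200:245][:,:,::-1],None,fx=8,fy=8,interpolation=cv2.INTER_CUBIC))
E
```

```text
[0.48152752 0.18840748 0.198     ]
```

View pics/b0.png

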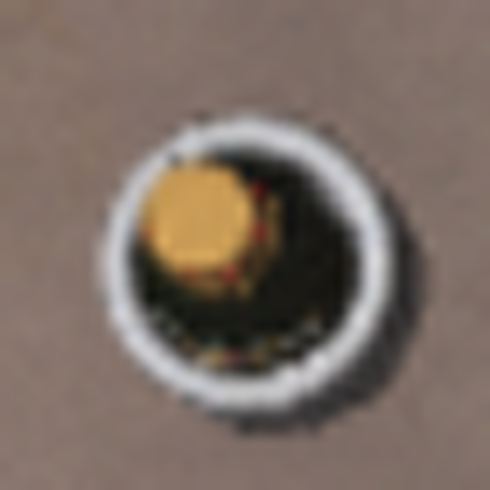

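View pics/b0s.png

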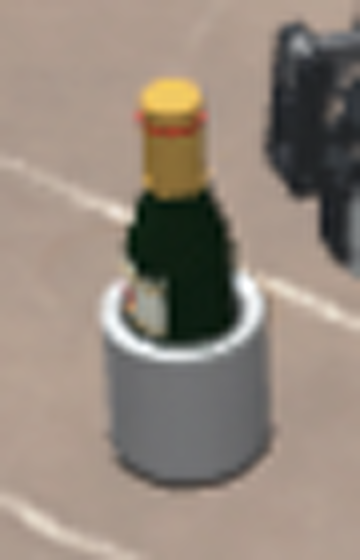

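```bash
python3 -m jog '[[0,0,60,0,85],[0,50,100,10,85],[-10,100,100,20,85],[-20,160,100,30,85],[-30,220,100,40,85],[-40,280,100,50,85],[-50,335,100,60,85],[-60,380,100,70,85],[-65,412,100,80,85],[-65,412,100,90,85]]' 20
python3 -m jog '[[0,0,0,2,85],[0,0,0,2,85],[0,0,0,2,85],[0,0,0,2,85],[0,0,0,2,85],[0,0,0,2,85],[0,0,0,2,85],[0,0,0,2,85],[0,0,0,2,85],[0,0,0,2,85]]' 20
python3 - <<'E'
from h import *
c=snap('wrist','9'); s=snap('side','9')
E
```

```text
time: 15.9
tool_pos: [0.4201, 0.1909, 0.2817]
tcp_rot: [-1.57, 0.011, -0.011]
wrist_force: [-0.2, -1.3, 0.2]
width: 0.998
time: 17.15
tool_pos: [0.4207, 0.1888, 0.2822]
tcp_rot: [-1.571, -0.009, 0.009]
wrist_force: [0.2, 0.3, -0.7]
width: 0.994
```

View pics/wrist_9.png

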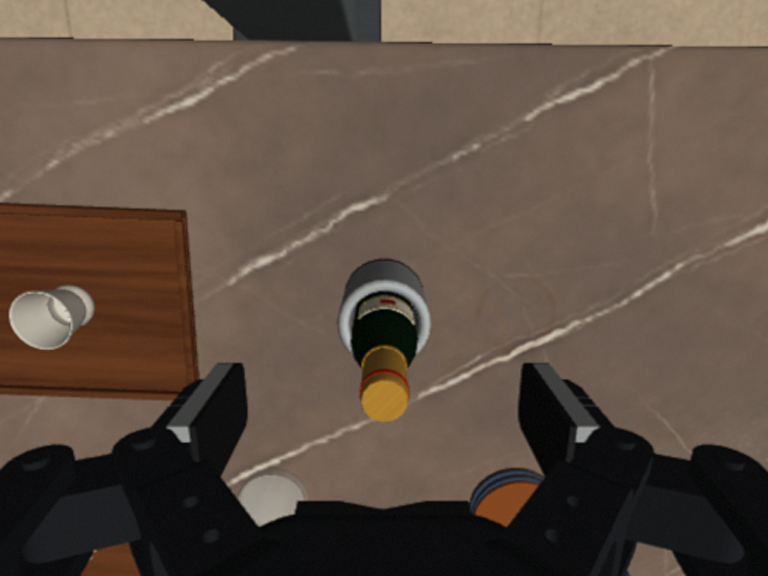

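```bash
python3 - <<'E'
from h import *
c=load('wrist','9'); im=c['pixels'];hsv=cv2.cvtColor(im,cv2.COLOR_RGB2HSV)
a=im[185:285,220:295]; cv2.imwrite('pics/b9.png',cv2.resize(a[:,:,::-1],None,fx=6,fy=6,interpolation=cv2.INTER_CUBIC))
o=-c['R'].T@c['t'];print('cam',o.round(4))
# brass mask top
m=cv2.inRange(hsv,(12,120,150),(28,255,255)); m[:,:230]=0;m[:,285:]=0;m[:225]=0;m[295:]=0
for cn in cv2.findContours(m,0,1)[0]:
    if cv2.contourArea(cn)<80: continue
    p=np.array([onz(c,u,v,.198)[:2] for u,v in cn[:,0]]); d=p.mean(0)-o[:2]; d/=np.linalg.norm(d); q=p[(p-p.mean(0))@d>0]
    print('cap',circfit(q),cv2.boundingRect(cn))
# cooler rim: bright grey
m=cv2.inRange(hsv,(90,0,140),(140,60,255)); m[:,:215]=0;m[:,300:]=0;m[:180]=0;m[260:]=0
p=np.array([onz(c,u,v,.076)[:2] for v,u in np.argwhere(m)]); ctr=p.mean(0)
print('rim',circfit(p[(np.abs(p-ctr)<.05).all(1)]))
# label
m=cv2.inRange(hsv,(15,15,120),(40,120,255)); m[:,:235]=0;m[:,282:]=0;m[:190]=0;m[215:]=0
v,u=np.nonzero(m); print('label',u.min(),u.max(),u.mean(),v.mean())
E
```

```text
cam [0.3498 0.1889 0.4284]
cap (array([0.4826453 , 0.19144351]), np.float64(0.012327717342689896)) (241, 254, 31, 27)
rim (array([0.48359637, 0.19266648]), np.float64(0.03330431025833155))
label 243 275 266.71264367816093 206.70114942528735
```

View pics/b9.png

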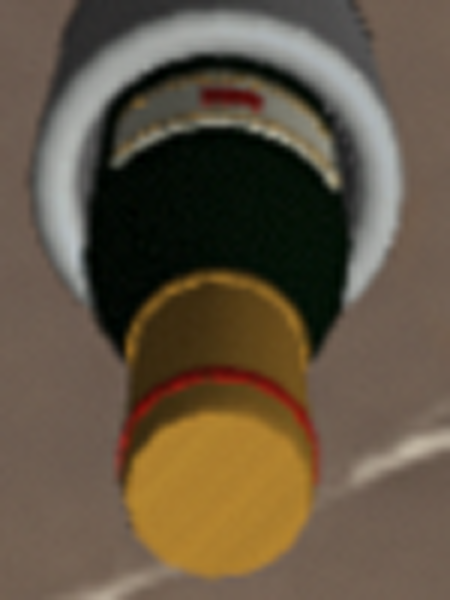

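```bash
python3 - <<'E'
from h import *
c=load('wrist','9')
a=onz(c,220+112/6,185+163/6,.111);b=onz(c,220+340/6,185+187/6,.111)
d=(b-a)[:2];m=(a+b)[:2]/2; print(a,b,np.linalg.norm(d),np.degrees(np.arctan2(d[1],d[0]))+90)
E
```

```text
[0.46575101 0.1726005  0.111     ] [0.46989602 0.2142176  0.111     ] 0.04182301200558015 174.3121678691344
```

```bash
python3 -m jog '[[50,3,0,-6,85],[62,3,0,-6,85],[62,3,-40,-6,85],[62,3,-80,-6,85],[62,3,-103,-6,85],[62,3,-110,-6,85],[62,3,-110,-6,60],[62,3,-110,-6,15],[62,3,-110,-6,15],[62,3,-110,-6,15]]' 40
python3 - <<'E'
from h import *
c=snap('wrist','10'); s=snap('side','10'); print(bot.read_state()['width']*85.4)
cv2.imwrite('pics/c10.png',np.hstack([cv2.resize(c['pixels'][150:384,150:360][:,:,::-1],(450,500)),cv2.resize(s['pixels'][120:205,190:245][:,:,::-1],(324,500),interpolation=cv2.INTER_CUBIC)]))
E
```

```text
time: 18.5
tool_pos: [0.4836, 0.1919, 0.1737]
tcp_rot: [-1.569, 0.071, -0.075]
wrist_force: [-0.3, -0.9, 4.9]
width: 0.305
26.240872438312646
```

View pics/c10.png

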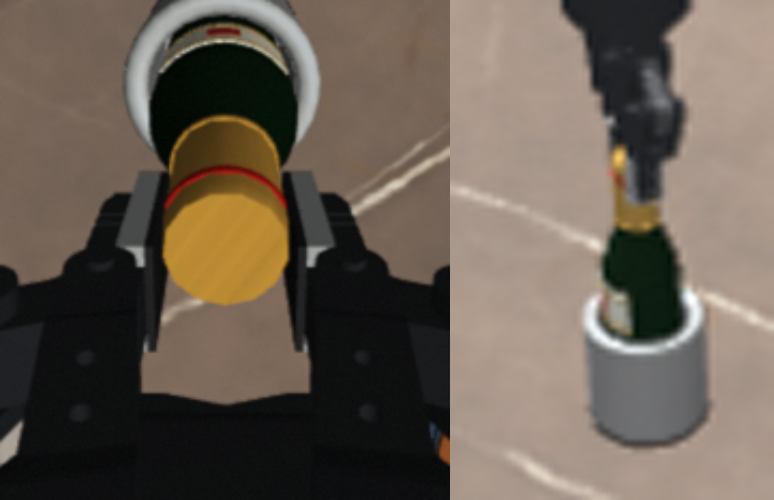

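```bash
python3 -m jog '[[0,0,0,0,15],[0,0,4,0,15],[0,0,10,0,15],[0,0,20,0,15],[0,0,32,0,15],[0,0,46,0,15],[0,0,62,0,15],[0,0,80,0,15],[0,0,100,0,15],[0,0,100,0,15]]' 60
python3 - <<'E'
from h import *
c=snap('wrist','11'); s=snap('side','11')
cv2.imwrite('pics/c11.png',np.hstack([cv2.resize(c['pixels'][150:384,150:360][:,:,::-1],(450,500)),cv2.resize(s['pixels'][100:205,180:260][:,:,::-1],(350,500),interpolation=cv2.INTER_CUBIC)]))
E
```

```text
time: 19.85
tool_pos: [0.4843, 0.1924, 0.2753]
tcp_rot: [-1.568, 0.069, -0.077]
wrist_force: [0.0, -0.1, -4.3]
width: 0.292
```

View pics/c11.png

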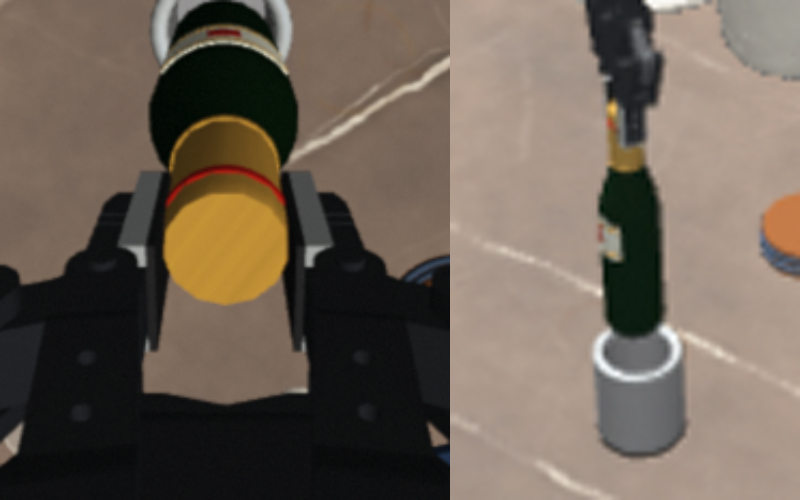

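```bash
python3 -m jog '[[0,-10,0,-9,15],[0,-25,0,-18,15],[2,-42,0,-27,15],[3,-60,0,-36,15],[4,-80,0,-46,15],[5,-100,0,-56,15],[6,-120,0,-66,15],[6,-135,0,-76,15],[6,-142,0,-86,15],[6,-142,0,-86,15]]' 60
python3 -m jog '[[0,0,-30,0,15],[0,0,-60,0,15],[0,0,-85,0,15],[0,0,-98,0,15],[0,0,-102,0,15],[0,0,-102,0,15],[0,0,-102,0,15],[0,0,-102,0,15],[0,0,-102,0,15],[0,0,-102,0,15]]' 60
python3 - <<'E'
from h import *
c=snap('wrist','12'); s=snap('side','12')
cv2.imwrite('pics/c12.png',np.hstack([cv2.resize(c['pixels'][100:384,100:400][:,:,::-1],(450,426)),cv2.resize(s['pixels'][130:245,205:300][:,:,::-1],(352,426),interpolation=cv2.INTER_CUBIC)]))
E
```

```text
time: 21.2
tool_pos: [0.488, 0.0493, 0.271]
tcp_rot: [-1.2, 1.228, -1.225]
wrist_force: [-0.9, 0.3, -4.1]
width: 0.295
time: 22.45
tool_pos: [0.4888, 0.0498, 0.1704]
tcp_rot: [-1.198, 1.226, -1.227]
wrist_force: [-0.0, 0.1, -4.4]
width: 0.303
```

View pics/c12.png

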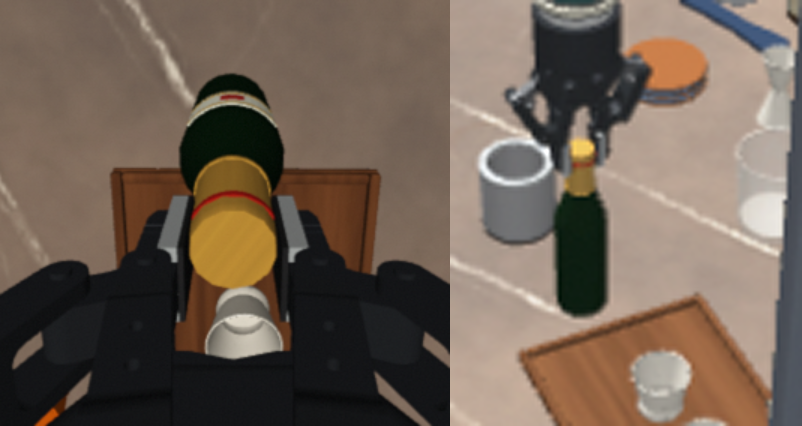

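```bash
python3 -m jog '[[0,-5,0,0,15],[0,-12,0,0,15],[0,-20,0,0,15],[0,-30,1,0,15],[0,-40,1,0,15],[0,-50,1,0,15],[0,-60,1,0,15],[0,-70,-1,0,15],[0,-80,-3,0,15],[0,-80,-3,0,15]]' 30
python3 - <<'E'
from h import *
c=snap('wrist','13'); s=snap('side','13')
cv2.imwrite('pics/c13.png',np.hstack([cv2.resize(c['pixels'][100:384,100:400][:,:,::-1],(450,426)),cv2.resize(s['pixels'][130:245,205:300][:,:,::-1],(352,426),interpolation=cv2.INTER_CUBIC)]))
E
```

```text
time: 23.8
tool_pos: [0.4889, -0.031, 0.1672]
tcp_rot: [-1.197, 1.227, -1.228]
wrist_force: [-0.2, 1.4, -2.0]
width: 0.295
```

View pics/c13.png

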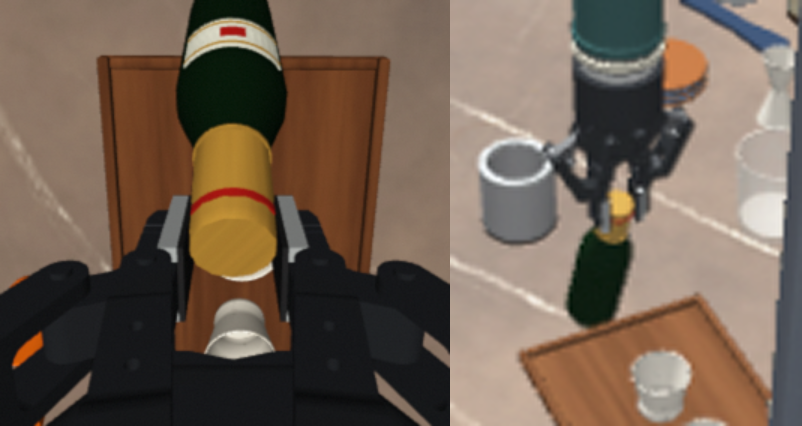

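```bash
python3 -m jog '[[0,-7,-2,0,15],[0,-14,-4,0,15],[0,-21,-6,0,15],[0,-31,-11,0,15],[0,-41,-16,0,15],[0,-49,-21,0,15],[0,-57,-26,0,15],[0,-62,-30,0,15],[0,-62,-30,0,15],[0,-62,-30,0,15]]' 30
python3 - <<'E'
from h import *
c=snap('wrist','14'); s=snap('side','14')
cv2.imwrite('pics/c14.png',np.hstack([cv2.resize(c['pixels'][50:384,100:400][:,:,::-1],(450,501)),cv2.resize(s['pixels'][130:245,205:300][:,:,::-1],(352,501),interpolation=cv2.INTER_CUBIC)]))
E
```

```text
time: 25.15
tool_pos: [0.4886, -0.0921, 0.1371]
tcp_rot: [-1.198, 1.227, -1.226]
wrist_force: [0.3, 1.3, -1.4]
width: 0.295
```

View pics/c14.png

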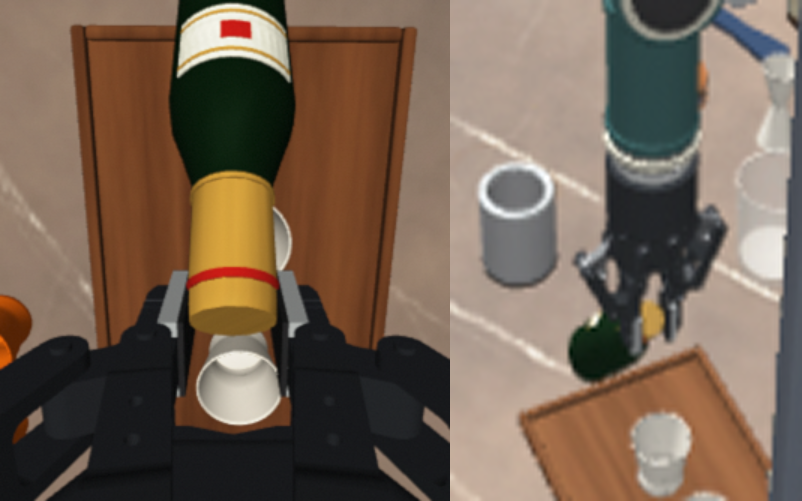

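```bash
python3 -m jog '[[0,0,0,0,15],[0,0,0,0,15],[0,0,0,0,15],[0,2,10,0,15],[0,4,30,0,15],[0,4,55,0,15],[0,4,80,0,15],[0,4,105,0,15],[0,4,130,0,15],[0,4,145,0,15]]' 100
python3 -m jog '[[0,-10,5,0,15],[0,-28,8,0,15],[0,-50,8,0,15],[0,-75,8,0,15],[0,-100,8,0,15],[0,-125,8,0,15],[1,-142,8,0,15],[1,-152,8,0,15],[1,-156,8,0,15],[1,-156,8,0,15]]' 100
python3 - <<'E'
from h import *
c=snap('wrist','15'); s=snap('side','15'); snap('top','15')
E
```

```text
time: 26.5
tool_pos: [0.4892, -0.0891, 0.2841]
tcp_rot: [-1.198, 1.224, -1.229]
wrist_force: [-0.2, -0.4, -4.4]
width: 0.283
time: 27.75
tool_pos: [0.4897, -0.244, 0.2901]
tcp_rot: [-1.198, 1.227, -1.226]
wrist_force: [-0.6, -0.5, -3.9]
width: 0.286
```

View pics/wrist_15.png

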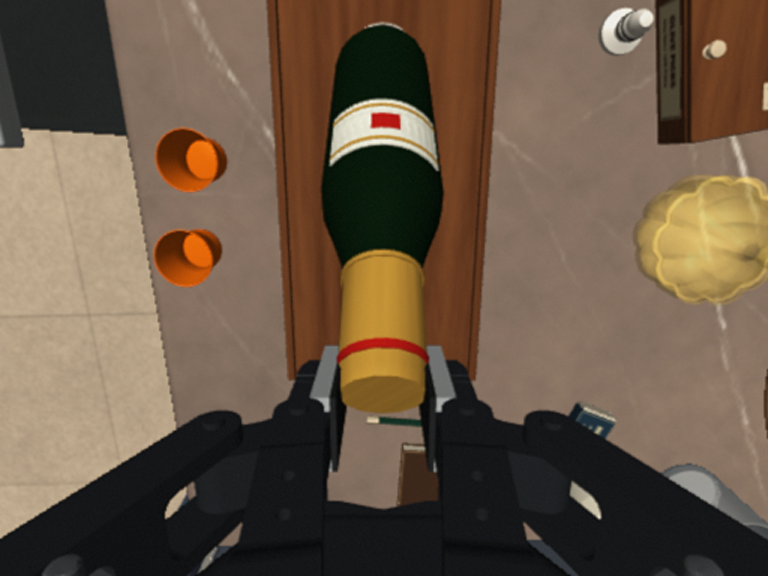

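View pics/side_15.png

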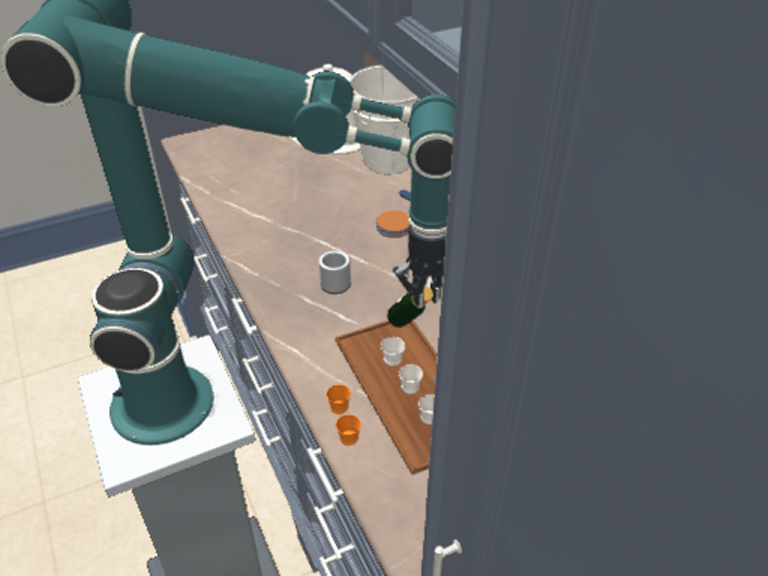

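View pics/top_15.png

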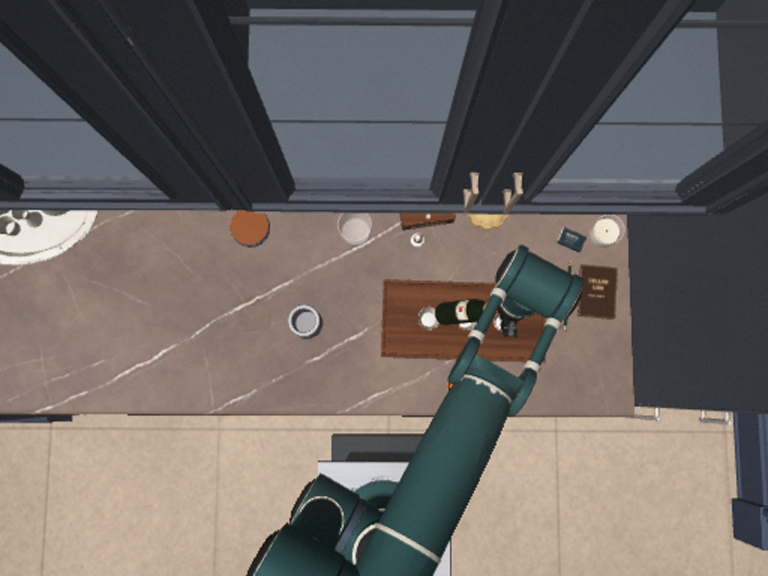

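```bash
python3 - <<'E'
from h import *
c=load('wrist','15'); im=c['pixels']
cv2.imwrite('pics/b15.png',cv2.resize(im[5:285,205:305][:,:,::-1],None,fx=2.1,fy=2.1,interpolation=cv2.INTER_CUBIC))
col=im[:,256].astype(int)
for v in range(8,280): 
    if np.abs(col[v]-col[v-1]).sum()>60: print(v,col[v-1],col[v])
E
```

```text
14 [103  58  32] [120  82  57]
15 [120  82  57] [144 117  96]
16 [144 117  96] [98 94 84]
17 [98 94 84] [27 36 25]
65 [12 27 12] [68 77 61]
66 [68 77 61] [169 173 152]
67 [169 173 152] [231 227 205]
68 [231 227 205] [216 197 152]
69 [216 197 152] [191 145  64]
70 [191 145  64] [197 171 126]
71 [197 171 126] [232 232 215]
74 [230 231 214] [220 206 187]
75 [220 206 187] [195  84  72]
76 [195  84  72] [183  26  21]
84 [183  26  20] [184  72  61]
85 [184  72  61] [202 167 150]
86 [202 167 150] [228 228 210]
90 [227 219 193] [202 166  93]
92 [191 147  65] [205 186 144]
93 [205 186 144] [234 234 219]
96 [222 220 201] [114 116 101]
97 [114 116 101] [20 31 20]
166 [33 38 15] [117  92  35]
167 [117  92  35] [195 146  55]
171 [143 104  39] [181 135  50]
225 [193 131  48] [188  62  31]
232 [153  44  19] [168 101  38]
233 [168 101  38] [192 145  53]
251 [172 129  48] [129  95  34]
278 [114 100  84] [47 61 47]
```

View pics/b15.png

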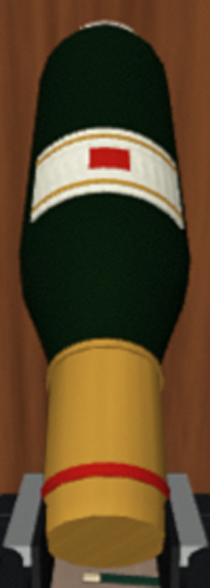

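```bash
python3 - <<'E'
from h import *
from scipy.optimize import least_squares
c=load('wrist','15'); t=np.array([.4897,-.244,.2901])
obs=[(0.001,.0245,17),(.073,.025,65.7),(.103,.025,96.3),(.190,.014,251)]
wid=[(.088,.025,None)]
def pts(x):
    th,py,pz=x; a=np.array([0,-np.sin(th),np.cos(th)]); n=np.array([0,np.cos(th),np.sin(th)])
    return a,n
def f(x):
    a,n=pts(x); P=np.array([t[0],x[1],x[2]])
    return [proj(c,P+a*(s-.17)+n*r)[1]-v for s,r,v in obs]
for z in (.285,.29,.294,.298,.302):
    r=least_squares(lambda q:f([q[0],q[1],z]),[.78,t[1]]); a,n=pts(r.x)
    print(z,np.degrees(r.x[0]),r.x[1]-t[1],r.fun.round(1),'mid',(np.array([t[0],r.x[1],z])+a*(.095-.17)).round(3))
r=least_squares(f,[.78,t[1],.294]);print(np.degrees(r.x[0]),r.x[1:],r.fun)
s=load('side','15')
hsv=cv2.cvtColor(s['pixels'],cv2.COLOR_RGB2HSV); 
cv2.imwrite('pics/s15.png',cv2.resize(s['pixels'][165:285,235:300][:,:,::-1],None,fx=5,fy=5,interpolation=cv2.INTER_CUBIC))
for th in (40,45,50,55):
    th=np.radians(th);a=np.array([0,-np.sin(th),np.cos(th)]);P=t+[0,0,.004]
    print([np.round(((np.array(proj(s,P+a*(q-.17)))-[235,165])*5)).tolist() for q in (0,.05,.1,.146,.19)])
E
```

```text
Traceback (most recent call last):
ValueError: not enough values to unpack (expected 3, got 2)
```

```bash
python3 - <<'E'
from h import *
from scipy.optimize import least_squares
c=load('wrist','15'); t=np.array([.4897,-.244,.2901])
obs=[(0.001,.0245,17),(.073,.025,65.7),(.103,.025,96.3),(.190,.014,251)]
def pts(th):
    return np.array([0,-np.sin(th),np.cos(th)]), np.array([0,np.cos(th),np.sin(th)])
def f(x):
    a,n=pts(x[0]); P=np.array([t[0],x[1],x[2]])
    return [proj(c,P+a*(s-.17)+n*r)[1]-v for s,r,v in obs]
for z in (.285,.29,.294,.298,.302):
    r=least_squares(lambda q:f([q[0],q[1],z]),[.78,t[1]]); a,n=pts(r.x[0])
    print(z,np.degrees(r.x[0]),r.x[1]-t[1],r.fun.round(1),'mid',(np.array([t[0],r.x[1],z])+a*(.095-.17)).round(3))
r=least_squares(f,[.78,t[1],.294]);print(np.degrees(r.x[0]),r.x[1:],r.fun)
s=load('side','15')
cv2.imwrite('pics/s15.png',cv2.resize(s['pixels'][165:285,235:300][:,:,::-1],None,fx=5,fy=5,interpolation=cv2.INTER_CUBIC))
for d in (40,45,50,55):
    a,n=pts(np.radians(d));P=t+[0,0,.004]
    print(d,[np.round(((np.array(proj(s,P+a*(q-.17)))-[235,165])*5)).tolist() for q in (0,.05,.1,.146,.19)])
E
```

```text
0.285 39.65210036529027 0.010230944159800748 [-3.9  3.5  4.1 -3.7] mid [ 0.49  -0.186  0.227]
0.29 38.36976639630092 0.011681353616060347 [-3.   2.7  2.9 -2.7] mid [ 0.49  -0.186  0.231]
0.294 37.334223441637164 0.012870726400499383 [-2.2  2.2  1.9 -1.8] mid [ 0.49  -0.186  0.234]
0.298 36.2897794821345 0.01408582325522012 [-1.4  1.6  0.8 -1. ] mid [ 0.49  -0.186  0.238]
0.302 35.236175641878205 0.015326504766156657 [-0.6  1.  -0.2 -0.2] mid [ 0.49  -0.185  0.241]
34.875590297212284 [-0.22824559  0.30336086] [-0.24489202  0.81806888 -0.60657302  0.03489466]
40 [[150.0, 227.0], [175.0, 214.0], [202.0, 200.0], [229.0, 187.0], [256.0, 174.0]]
45 [[142.0, 204.0], [170.0, 198.0], [199.0, 191.0], [228.0, 184.0], [257.0, 177.0]]
50 [[135.0, 182.0], [164.0, 181.0], [196.0, 181.0], [227.0, 180.0], [258.0, 180.0]]
55 [[129.0, 159.0], [160.0, 164.0], [193.0, 171.0], [226.0, 177.0], [259.0, 183.0]]
```

View pics/s15.png

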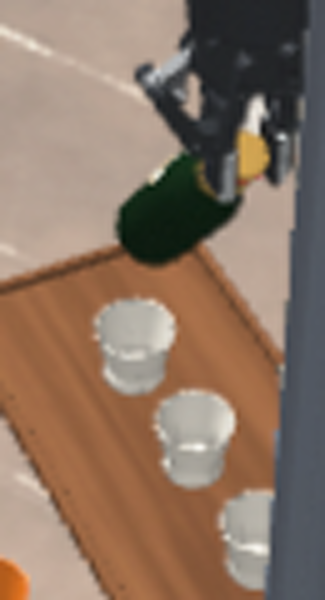

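```bash
python3 -m jog '[[0,30,0,0,15],[0,65,0,0,15],[0,100,-5,0,15],[0,135,-15,0,15],[0,157,-35,0,15],[0,160,-65,0,15],[0,160,-95,0,15],[0,160,-120,0,15],[0,160,-135,0,15],[0,160,-135,0,15]]' 100
python3 -m jog '[[0,-2,-6,0,15],[0,-5,-13,0,15],[0,-8,-18,0,15],[0,-14,-23,0,15],[0,-20,-28,0,15],[0,-26,-33,0,15],[0,-31,-37,0,15],[0,-36,-41,0,15],[0,-36,-41,0,15],[0,-36,-41,0,15]]' 50
python3 - <<'E'
from h import *
c=snap('wrist','16'); s=snap('side','16')
cv2.imwrite('pics/c16.png',np.hstack([cv2.resize(c['pixels'][0:384,100:400][:,:,::-1],(450,576)),cv2.resize(s['pixels'][150:245,205:270][:,:,::-1],(350,576),interpolation=cv2.INTER_CUBIC)]))
E
```

```text
time: 29.15
tool_pos: [0.4888, -0.0837, 0.1542]
tcp_rot: [-1.2, 1.228, -1.225]
wrist_force: [0.2, -0.7, -3.5]
width: 0.284
time: 30.4
tool_pos: [0.4891, -0.1201, 0.1138]
tcp_rot: [-1.199, 1.228, -1.226]
wrist_force: [-0.5, 1.9, -0.4]
width: 0.28
```

View pics/c16.png

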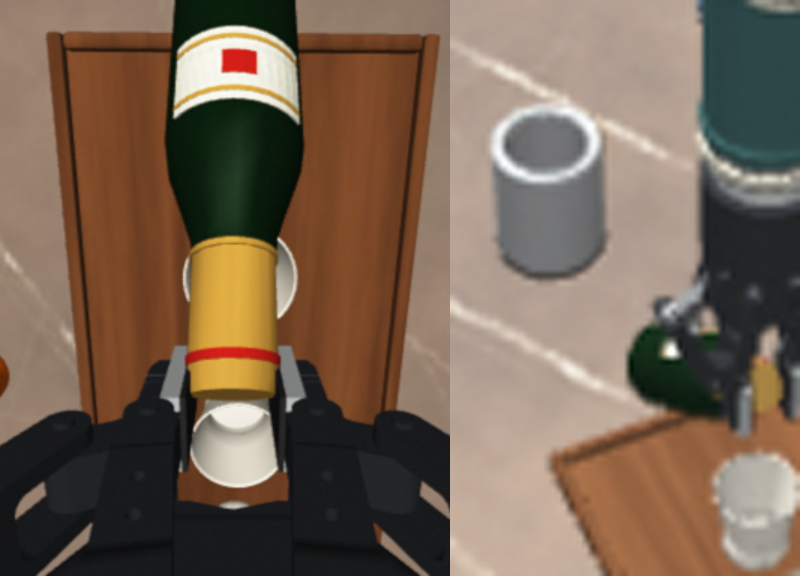

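```bash
cat >> h.py <<'E'
def tiltfit(c,t):
    from scipy.optimize import least_squares
    col=c['pixels'][:300,256].astype(int); lum=col.sum(1)
    # label edges: dark green <-> cream ; foil edges
    ev=[(v,col[v-1].tolist(),col[v].tolist()) for v in range(1,300) if abs(lum[v]-lum[v-1])>60]
    return ev
def tf(c,t,obs):
    from scipy.optimize import least_squares
    def pts(th): return np.array([0,-np.sin(th),np.cos(th)]), np.array([0,np.cos(th),np.sin(th)])
    def f(x):
        a,n=pts(x[0]); P=np.array([t[0],x[1],x[2]])
        return [proj(c,P+a*(s-.17)+n*r)[1]-v for s,r,v in obs]
    for z in (t[2],t[2]+.004,t[2]+.008):
        r=least_squares(lambda q:f([q[0],q[1],z]),[.78,t[1]]); a,n=pts(r.x[0])
        print(z,np.degrees(r.x[0]).round(1),(r.x[1]-t[1]).round(4),r.fun.round(1),'mid',(np.array([t[0],r.x[1],z])+a*(.095-.17)).round(3))
    r=least_squares(f,[.78,t[1],t[2]]);a,n=pts(r.x[0]);print('free',np.degrees(r.x[0]),(r.x[1:]-t[1:]).round(4),r.fun.round(1),'mid',(np.array([t[0],r.x[1],r.x[2]])+a*(.095-.17)).round(3))
E
python3 - <<'E'
from h import *
c=load('wrist','16'); 
for e in tiltfit(c,0): print(e)
E
```

```text
(16, [8, 28, 10], [50, 64, 47])
(17, [50, 64, 47], [176, 181, 158])
(18, [176, 181, 158], [251, 251, 242])
(21, [244, 244, 233], [236, 225, 174])
(22, [236, 225, 174], [226, 177, 74])
(24, [223, 170, 63], [226, 193, 127])
(25, [226, 193, 127], [235, 236, 218])
(32, [240, 239, 223], [227, 143, 127])
(33, [227, 143, 127], [213, 39, 34])
(47, [214, 33, 25], [215, 93, 81])
(48, [215, 93, 81], [228, 201, 180])
(49, [228, 201, 180], [245, 249, 239])
(56, [245, 244, 231], [232, 200, 119])
(57, [232, 200, 119], [225, 173, 63])
(59, [216, 166, 63], [209, 179, 123])
(60, [209, 179, 123], [236, 237, 220])
(65, [241, 241, 225], [123, 122, 108])
(66, [123, 122, 108], [20, 33, 21])
(157, [34, 48, 26], [133, 104, 42])
(158, [133, 104, 42], [226, 174, 66])
(162, [201, 153, 58], [154, 114, 43])
(163, [154, 114, 43], [220, 170, 63])
(231, [222, 159, 62], [218, 92, 42])
(232, [218, 92, 42], [214, 36, 25])
(238, [206, 35, 23], [197, 95, 38])
(239, [197, 95, 38], [222, 171, 68])
(259, [207, 158, 62], [127, 93, 35])
(260, [127, 93, 35], [91, 66, 27])
(267, [100, 78, 44], [124, 113, 90])
(268, [124, 113, 90], [166, 161, 150])
(269, [166, 161, 150], [220, 214, 204])
(270, [220, 214, 204], [239, 236, 228])
(286, [220, 212, 198], [195, 189, 174])
```

```bash
python3 - <<'E'
from h import *
c=load('wrist','16'); t=np.array([.4891,-.1201,.1138])
print('now');tf(c,t,[(.073,.025,17),(.103,.025,65.5),(.190,.014,259.5)])
print('before');tf(load('wrist','15'),np.array([.4897,-.244,.2901]),[(.073,.025,65.7),(.103,.025,96.3),(.190,.014,251)])
E
```

```text
now
0.1138 61.4 0.0154 [-1.9  3.7 -2. ] mid [ 0.489 -0.039  0.078]
0.1178 58.9 0.0164 [-1.3  2.4 -1.2] mid [ 0.489 -0.039  0.079]
0.12179999999999999 56.4 0.0175 [-0.7  1.2 -0.5] mid [ 0.489 -0.04   0.08 ]
free 54.002101879961764 [0.0186 0.0119] [-0.  0.  0.] mid [ 0.489 -0.041  0.082]
before
0.2901 40.3 0.0114 [-0.8  1.1 -0.3] mid [ 0.49  -0.184  0.233]
0.29410000000000003 38.7 0.0127 [-0.4  0.5 -0.2] mid [ 0.49  -0.184  0.236]
0.29810000000000003 37.1 0.014 [ 0. -0.  0.] mid [ 0.49  -0.185  0.238]
free 37.165876476281305 [0.0139 0.0077] [-0. -0.  0.] mid [ 0.49  -0.185  0.238]
```

```bash
python3 -m jog '[[0,2,1,0,15],[0,4,3,0,15],[0,6,5,0,15],[0,8,7,0,15],[0,10,9,0,15],[0,12,11,0,15],[0,13,12,0,15],[0,13,12,0,15],[0,13,12,0,15],[0,13,12,0,15]]' 20
python3 - <<'E'
from h import *
c=snap('wrist','17'); s=snap('side','17'); t=bot.read_state()['tool_pos']; print(t)
for e in tiltfit(c,0): print(e)
E
```

```text
time: 31.75
tool_pos: [0.4897, -0.1073, 0.1261]
tcp_rot: [-1.198, 1.227, -1.227]
wrist_force: [-0.0, 1.6, -2.9]
width: 0.279
[ 0.48969412 -0.10725472  0.1261254 ]
(32, [3, 23, 6], [34, 44, 29])
(33, [34, 44, 29], [160, 160, 141])
(34, [160, 160, 141], [250, 248, 238])
(37, [240, 236, 216], [228, 190, 109])
(38, [228, 190, 109], [219, 165, 59])
(40, [212, 169, 92], [221, 212, 183])
(41, [221, 212, 183], [245, 246, 238])
(46, [238, 231, 212], [221, 101, 88])
(47, [221, 101, 88], [208, 28, 23])
(59, [203, 37, 31], [205, 135, 119])
(60, [205, 135, 119], [237, 237, 220])
(66, [245, 244, 233], [237, 223, 173])
(67, [237, 223, 173], [221, 170, 70])
(69, [212, 161, 62], [221, 198, 152])
(70, [221, 198, 152], [246, 247, 240])
(74, [236, 235, 217], [160, 159, 142])
(75, [160, 159, 142], [45, 56, 41])
(76, [45, 56, 41], [7, 27, 10])
(158, [18, 38, 18], [70, 67, 30])
(159, [70, 67, 30], [163, 129, 52])
(160, [163, 129, 52], [223, 170, 64])
(163, [199, 149, 55], [145, 106, 38])
(164, [145, 106, 38], [199, 149, 55])
(228, [217, 150, 59], [211, 63, 32])
(236, [169, 99, 39], [216, 168, 64])
(255, [211, 161, 62], [157, 116, 43])
(256, [157, 116, 43], [111, 80, 29])
(269, [107, 77, 30], [116, 96, 69])
(270, [116, 96, 69], [140, 135, 124])
(274, [140, 133, 122], [162, 158, 146])
(275, [162, 158, 146], [214, 210, 198])
(276, [214, 210, 198], [236, 233, 222])
(290, [226, 219, 204], [198, 191, 175])
```

```bash
python3 - <<'E'
from h import *
tf(load('wrist','17'),np.array([.4897,-.1073,.1261]),[(.073,.025,33.2),(.103,.025,74.8),(.190,.014,255.6)])
E
python3 -m jog '[[0,0,0,0,15],[0,0,0,0,15],[0,0,0,0,15],[0,1,10,0,15],[0,2,30,0,15],[0,2,55,0,15],[0,2,80,0,15],[0,2,105,0,15],[0,2,130,0,15],[0,2,150,0,15]]' 100
python3 - <<'E'
from h import *
c=snap('wrist','18'); s=snap('side','18'); t=bot.read_state()['tool_pos']; print(t)
cv2.imwrite('pics/s18.png',cv2.resize(s['pixels'][140:240,225:300][:,:,::-1],None,fx=6,fy=6,interpolation=cv2.INTER_CUBIC))
for d in (35,40,45,50,55):
    th=np.radians(d); a=np.array([0,-np.sin(th),np.cos(th)]);P=t+[0,0.004,.004]
    print(d,[np.round(((np.array(proj(s,P+a*(q-.17)))-[225,140])*6)).tolist() for q in (0,.1,.19)])
for e in tiltfit(c,0):
   if e[0]<110 or e[0]>240: print(e)
E
```

```text
0.1261 53.8 0.0145 [-1.4  2.4 -1. ] mid [ 0.49  -0.032  0.082]
0.1301 51.6 0.0156 [-0.9  1.4 -0.6] mid [ 0.49  -0.033  0.084]
0.1341 49.5 0.0168 [-0.3  0.5 -0.2] mid [ 0.49  -0.033  0.085]
free 48.398927148645 [0.0175 0.0101] [-0. -0.  0.] mid [ 0.49  -0.034  0.086]
time: 33.1
tool_pos: [0.49, -0.1055, 0.2781]
tcp_rot: [-1.197, 1.225, -1.228]
wrist_force: [1.0, 0.1, -4.3]
width: 0.277
[ 0.4914393  -0.10578276  0.27962038]
35 [[134.0, 300.0], [181.0, 247.0], [228.0, 194.0]]
40 [[125.0, 275.0], [176.0, 236.0], [229.0, 197.0]]
45 [[116.0, 250.0], [173.0, 225.0], [230.0, 201.0]]
50 [[108.0, 224.0], [169.0, 214.0], [231.0, 204.0]]
55 [[101.0, 198.0], [166.0, 203.0], [232.0, 208.0]]
(40, [19, 30, 17], [106, 111, 94])
(41, [106, 111, 94], [209, 210, 188])
(42, [209, 210, 188], [238, 237, 224])
(44, [232, 228, 201], [212, 173, 97])
(45, [212, 173, 97], [196, 147, 57])
(46, [196, 147, 57], [202, 177, 132])
(47, [202, 177, 132], [237, 237, 223])
(52, [229, 222, 202], [217, 156, 139])
(53, [217, 156, 139], [193, 42, 36])
(64, [191, 26, 19], [187, 74, 64])
(65, [187, 74, 64], [201, 176, 158])
(66, [201, 176, 158], [236, 237, 222])
(71, [236, 234, 212], [221, 192, 132])
(72, [221, 192, 132], [203, 152, 58])
(74, [194, 149, 66], [205, 189, 150])
(75, [205, 189, 150], [238, 238, 227])
(78, [238, 236, 221], [199, 197, 177])
(79, [199, 197, 177], [87, 91, 77])
(80, [87, 91, 77], [16, 29, 16])
(254, [186, 139, 52], [113, 83, 31])
(271, [107, 87, 60], [125, 119, 109])
(275, [130, 125, 114], [168, 162, 151])
(276, [168, 162, 151], [222, 217, 205])
(283, [216, 208, 194], [190, 182, 167])
(284, [190, 182, 167], [159, 153, 140])
```

View pics/s18.png

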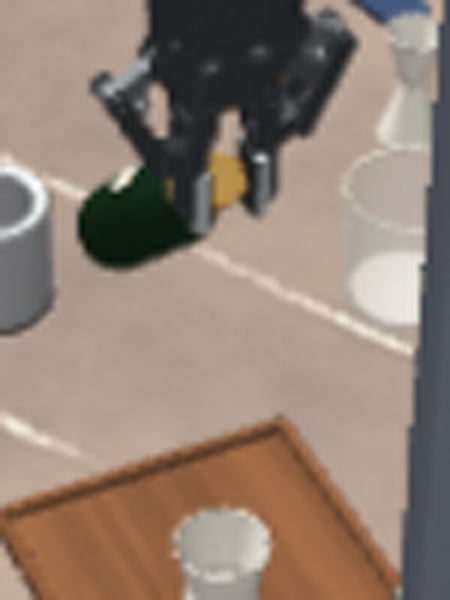

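```bash
python3 - <<'E'
from h import *
c=load('wrist','18'); t=np.array([.4905,-.1057,.2790])
tf(c,t,[(.073,.025,40.6),(.103,.025,79),(.190,.014,254)])
s=load('side','18'); hsv=cv2.cvtColor(s['pixels'],cv2.COLOR_RGB2HSV)
# dark green contour edges of body in side view
m=(s['pixels'][:,:,1].astype(int)-s['pixels'][:,:,0]>10)&(s['pixels'].sum(2)<160); m=m.astype('uint8'); m[:,:236]=0;m[:,262:]=0;m[:160]=0;m[190:]=0
cn=max(cv2.findContours(m,0,1)[0],key=cv2.contourArea); print(cv2.boundingRect(cn))
# body side lines: upper and lower silhouettes
for u in range(238,260): 
    v=np.nonzero(m[:,u])[0]; print(u,v.min() if len(v) else None,v.max() if len(v) else None,end=' | ')
# predicted silhouettes mid-line direction for theta
print()
for d in (40,43,46,49,52):
    th=np.radians(d);a=np.array([0,-np.sin(th),np.cos(th)]);P=t+[0,.0155,.008]
    L=[np.array(proj(s,P+a*(q-.17))) for q in (0.02,.1)]; dd=L[1]-L[0]; print(d,L[0].round(1),L[1].round(1),'slope',(dd[1]/dd[0]).round(2))
E
```

```text
0.279 50.0 0.0145 [-1.2  1.9 -0.8] mid [ 0.49  -0.034  0.231]
0.28300000000000003 48.0 0.0157 [-0.7  1.1 -0.4] mid [ 0.49  -0.034  0.233]
0.28700000000000003 46.0 0.0169 [-0.2  0.3 -0.1] mid [ 0.49  -0.035  0.235]
free 45.23741819668407 [0.0174 0.0096] [-0. -0. -0.] mid [ 0.49  -0.035  0.236]
(238, 167, 19, 17)
238 175 178 | 239 174 180 | 240 173 181 | 241 172 182 | 242 171 182 | 243 172 183 | 244 172 183 | 245 172 183 | 246 171 183 | 247 170 182 | 248 168 182 | 249 167 181 | 250 169 181 | 251 170 181 | 252 174 180 | 253 175 180 | 254 176 179 | 255 177 179 | 256 179 179 | 257 None None | 258 None None | 259 None None | 
40 [245.6 181.8] [252.5 176.5] slope -0.77
43 [244.8 179.6] [252.1 175.4] slope -0.57
46 [244.1 177.3] [251.8 174.3] slope -0.39
49 [243.4 175.1] [251.4 173.2] slope -0.23
52 [242.7 172.8] [251.1 172.1] slope -0.08
```

```bash
python3 -m jog '[[0,-10,4,0,15],[0,-28,10,0,15],[0,-50,14,0,15],[0,-75,14,0,15],[0,-100,14,0,15],[0,-125,14,0,15],[0,-145,14,0,15],[-1,-157,14,0,15],[-1,-160,14,0,15],[-1,-160,14,0,15]]' 100
python3 - <<'E'
from h import *
c=snap('wrist','19'); s=snap('side','19'); c2=snap('top','19'); t=bot.read_state()['tool_pos']; print(t)
for e in tiltfit(c,0):
   if e[0]<110 or e[0]>240: print(e)
cv2.imwrite('pics/s19.png',np.hstack([cv2.resize(s['pixels'][160:285,225:305][:,:,::-1],(384,600),interpolation=cv2.INTER_CUBIC),cv2.resize(c2['pixels'][180:245,250:370][:,:,::-1],(416,225),interpolation=cv2.INTER_CUBIC)[np.minimum(np.arange(600),224)]]))
E
```

```text
time: 34.45
tool_pos: [0.4887, -0.2649, 0.2901]
tcp_rot: [-1.198, 1.227, -1.226]
wrist_force: [-0.2, -0.5, -4.1]
width: 0.276
[ 0.48879979 -0.26449038  0.29027742]
(40, [17, 31, 17], [93, 99, 83])
(41, [93, 99, 83], [198, 199, 178])
(42, [198, 199, 178], [239, 237, 222])
(44, [232, 227, 201], [212, 175, 100])
(45, [212, 175, 100], [202, 151, 55])
(46, [202, 151, 55], [205, 171, 108])
(47, [205, 171, 108], [225, 219, 194])
(48, [225, 219, 194], [238, 237, 225])
(52, [230, 226, 206], [220, 169, 150])
(53, [220, 169, 150], [193, 48, 40])
(64, [193, 27, 21], [195, 77, 67])
(65, [195, 77, 67], [214, 180, 160])
(66, [214, 180, 160], [236, 237, 221])
(71, [236, 233, 212], [221, 194, 134])
(72, [221, 194, 134], [204, 155, 60])
(74, [199, 154, 69], [212, 193, 152])
(75, [212, 193, 152], [239, 239, 227])
(78, [239, 237, 223], [205, 204, 185])
(79, [205, 204, 185], [97, 102, 86])
(80, [97, 102, 86], [17, 29, 16])
(253, [200, 151, 57], [168, 126, 46])
(254, [168, 126, 46], [109, 79, 28])
(271, [104, 82, 50], [116, 102, 86])
```

View pics/wrist_19.png

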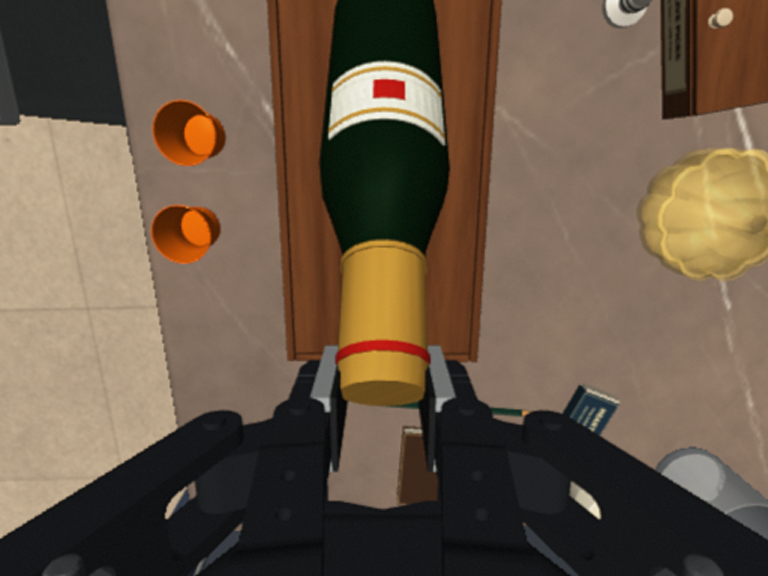

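View pics/s19.png

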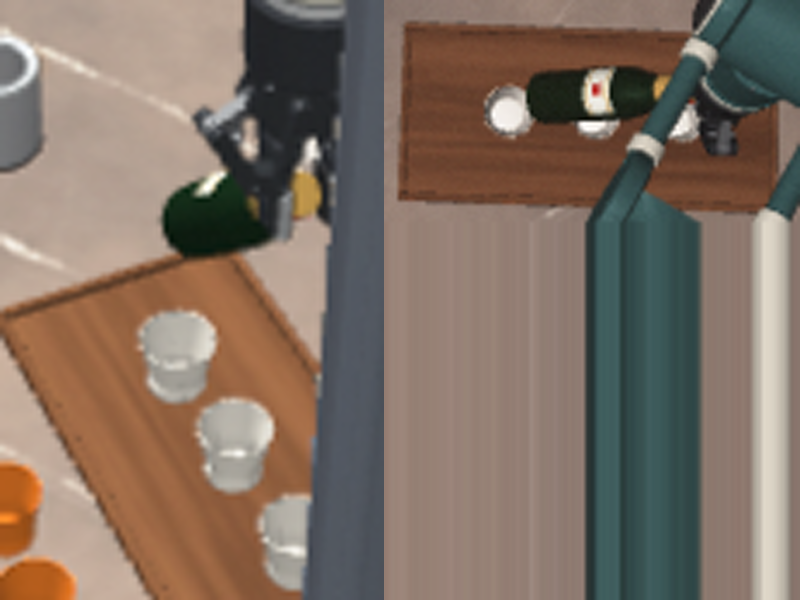

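```bash
python3 - <<'E'
from h import *
c=load('top','19'); im=c['pixels'].astype(int)
m=((im[:,:,0]>130)&(im[:,:,1]<60)&(im[:,:,2]<60)).astype('uint8'); m[:190]=0;m[225:]=0;m[:,290:295]=0
v,u=np.nonzero(m); k=(u>300)&(u<325); u,v=u[k],v[k]; print(u,v)
p=onz(c,u.mean(),v.mean(),.26); print('red mark',p,'mid y',p[1]-.0226)
E
```

```text
[310 310] [205 206]
red mark [ 0.49406389 -0.1667843   0.26      ] mid y -0.18938430072496917
```

```bash
python3 -m jog '[[0,-1,0,0,15],[0,-3,0,0,15],[0,-3,0,0,15],[0,-3,0,0,15],[0,-3,0,0,15],[0,-3,0,0,15],[0,-3,0,0,15],[0,-3,0,0,15],[0,-3,0,0,15],[0,-3,0,0,15]]' 100
python3 - <<'E'
from h import *
c=snap('wrist','20'); snap('side','20'); s=bot.read_state(); print(s['tool_pos'],np.abs(s['joint_vel']).max(),s['wrist_force'],s['time'])
print([e[0] for e in tiltfit(c,0)])
E
```

```text
time: 35.85
tool_pos: [0.4887, -0.2682, 0.2902]
tcp_rot: [-1.198, 1.227, -1.227]
wrist_force: [-0.5, 0.0, -3.6]
width: 0.279
[ 0.48870372 -0.26819126  0.2901631 ] 0.0013518960405957043 [ 0.19463139 -0.48002397 -3.6507285 ] 35.95
[40, 41, 42, 44, 45, 46, 47, 48, 52, 53, 64, 65, 66, 71, 72, 74, 75, 78, 79, 80, 159, 160, 161, 164, 165, 226, 227, 234, 253, 254, 271]
```

View pics/side_20.png

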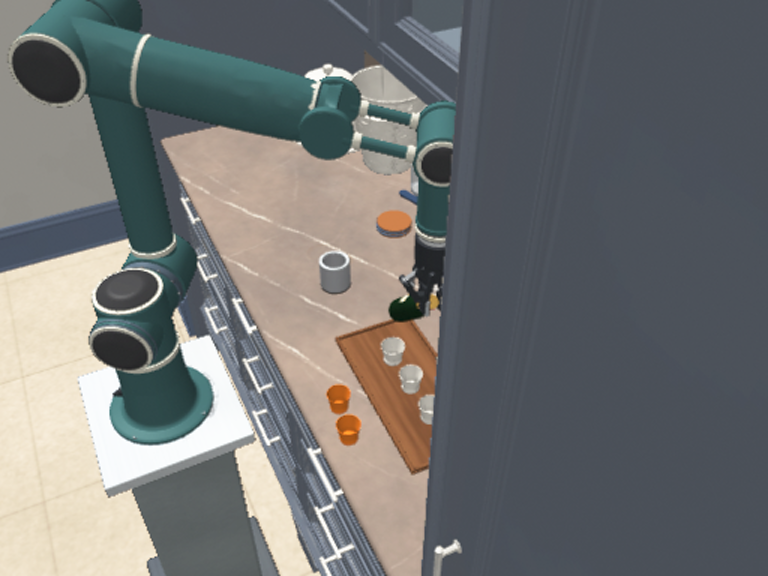

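Still steady: the label and foil rows are unchanged. The cups (about 392,350; 410,378; 428,408), the cooler (335,272) and both orange cups are standing. I am handing the job in.

```bash
python3 -c "
from workcell import bot
print(bot.finish_job())"
```

```text
the job is handed in; nothing more can be done
None
```

The three cups stand released in a row on the tray's centre line. The bottle is held steady over the middle cup, slanted about 45°, and the job was handed in at about 36 s.

**Cups:** My last wrist-camera fit put them at (0.4925, -0.1055), (0.4897, -0.1954) and (0.4863, -0.2850). That is about 9.0 cm between centres and within about 1 mm of the centre line I measured. The first grasp of one cup closed just above its rim and nudged it. I regripped it lower and it went down upright.

**Bottle:** I gripped it by the neck, drew it out and turned it so the label faced along the tray. I then tilted it in the grip by pushing its foot against the tray's fixed end. The first push left it too upright (about 37°) and the second went too far (about 54°), so I eased it back at low grip and clamped it at 100 N.

**Last checks:**
- **Tilt:** about 45–46° from the side view; the wrist fit gave 45–50°, depending on the grip height assumed.
- **Label:** up, within a few degrees.
- **Height:** the bottle's lowest part is about 10 cm above the cups.
- **Steadiness:** its position in the wrist image did not change over the last two moves.
- **Other things:** the cooler and the orange cups stood undisturbed in the last side view; the stopper and coasters looked unmoved, and the glass was in place in the previous top view.

**Where the checks disagreed:**
- **Bottle over the cup:** the wrist and top cameras differed by about 5 mm on the bottle's middle, so I aimed between them. It should be within about 5 mm of the middle cup.
- **Neck position:** the neck appears to have shifted about 15 mm from its planned place between the pads while tilting, but it held firm.
- **Fingertips:** they stood higher relative to the tool point than stated, which is why the first cup grasp missed.

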